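# Load the sample slide and click it in under the titration head

## Task

Stand the wide cup in the wide recess and the narrow cup in the narrow recess of the sample slide. Then take the slide's black knob and push the slide along its rail towards the titration head until you feel its ball click into the notch with the wide cup under the dosing tip (the first click), and finish there still gripping the knob, so that the slide stays steady while the tip is flushed. Leave the amber bottle, the white jar and the porcelain dish where they stand.

Things in the scene. Friction and masses are not known exactly. Their poses are not given: they have to be found in the camera images.
- wide_cup: Empty white plastic cup, open at the top, standing upright on the bench: 70 mm tall, outside diameter 50 mm at the foot and 56 mm at the rim, wall 2 mm, 50 g. Origin at the centre of its underside, z up its axis.
- narrow_cup: Empty white plastic cup, open at the top, standing upright on the bench: 60 mm tall, outside diameter 35 mm at the foot and 38 mm at the rim, wall 2 mm, 30 g. Origin at the centre of its underside, z up its axis.
- shuttle: The slide: a grey plate 78 mm wide (x), 240 mm long (y), its top 40 mm above the bench, with the two recesses and the knob. Origin 14 mm below recess_wide. z up; +y is the way it is pushed along the rail to the titration head (world +y, turned by up to 0.12 rad); x across the rail. Runs with 1 to 2 N of friction, cannot lift or turn. Starts 130 to 190 mm short of the notch.
- recess_wide (a point): Centre of the floor of the wide recess: a black ring 12 mm high, 56 mm inside and 64 mm outside diameter; its floor is the top of the plate, 40 mm above the bench. The plate goes on 45 mm beyond it in +y. Axes as for shuttle.
- recess_narrow (a point): Centre of the floor of the narrow recess, 80 mm behind the wide one (-y) on the same plate: a black ring 12 mm high, 41 mm inside and 49 mm outside diameter. Axes as for shuttle.
- knob (a point): Upright black knob on the slide plate, 170 mm behind the wide recess (-y) and 90 mm behind the narrow one: a cylinder of 24 mm diameter (a collar of 32 mm in its lowest 6 mm), 45 mm tall. This point is the centre of its underside, on the top of the plate, 40 mm above the bench. Axes as for shuttle.
- tip (a point): Lower end of the white dosing tip of the titration head, 134 mm above the bench, over the rail's centre line; two glass electrodes hang within 20 mm of it and end a little higher. The ball is in the notch when the wide recess is straight below this point. Axes as for shuttle.
- head: Titration head, clamped to the rail, does not move. Origin at bench height below the tip. Black disc of 62 mm diameter 199 to 213 mm above the bench, on an arm from a 330 mm tall steel rod that stands 88 mm beyond (+x of) the rail's centre line. Its foot carries the steel index plate with the notch, in which a spring ball in the slide's far flank clicks.
- stand: Fixed aluminium base of the rail, 90 mm wide, 545 mm long. FEEL of the notch: over the last 25 mm the push needed rises to about 4 N (ramp); 5 mm before the notch the ball drops and pulls the slide in; pushing on out of it takes 12 to 16 N over 3 mm, back about 10 N. The rail goes on 60 mm or more past the notch; 80 mm past it the second ball, that of the narrow recess, clicks in.
- reagent: Capped amber glass bottle, 60 mm diameter, 130 mm tall, to be left alone. Origin at the centre of its underside.
- jar: Closed white jar, 68 mm diameter, 65 mm tall, to be left alone. Origin at the centre of its underside.
- dish: White porcelain dish, 80 mm diameter, 32 mm tall, to be left alone. Origin at the centre of its underside.
Not all that is in view belongs to the job. What is shaped like the wide_cup but green is not meant. Leave any purple look-alike of the narrow_cup alone.

How it is judged:
By the outcome, as a careful person would: the job done as asked, in the order asked, and still so for the second after the job is handed in, while the arm keeps its last pose, push and grip.
It also fails if it takes over 64 s, if anything falls off the work surface, if the arm or the gripper's body presses on something with over 40 N, if the wrist force passes 120 N, or if a joint passes its speed limit or range.

## Robot

A 7-joint arm with a two-finger parallel gripper is mounted at the origin on the work surface. World frame = base frame: x ahead of the robot, y to its left, z up, the work surface at z = 0. Lengths are in m, angles in rad, forces in N, time in s.
With the tool pointing down it reaches from about 0.4 to 0.875 m from the base axis. Payload 19.3 kg.
Tool frame: the origin (TCP) lies at the very end of the fingers, on their centre line; the grasp point (between the pads) lies 19 mm behind it; z points along the fingers, y is the direction in which the jaws open and shut (so a half turn about z gives the same grasp; the last joint's range is limited). The gripper opens to 85 mm and grips with 20 to 120 N. Pads are 22 mm wide; open, the fingers measure 114 mm over their backs; the gripper's body (76 mm by 85 mm) begins 54 mm behind the grasp point. The pads swing forward as they close: fully open they stand 13 mm farther back than shut.
Start: joints at [1.041, 0.521, -0.036, 1.599, 0.021, 1.021, -0.113], TCP at [0.277, -0.56, 0.231] pointing down, gripper open.
Joint ranges: [-2.91, 2.91], [-0.3, 2.13], [-1.5, 1.42], [0.17, 2.43], [-1.26, 4.41], [0.16, 1.93], [-2.52, 2.52]. Speed limits (rad/s): [1.89, 1.89, 2.39, 2.39, 3.01, 3.01, 3.01].

## Interface

Orientations are given as a unit quaternion [x, y, z, w].
In Python, from plant import r, viewer, workorder gives the robot as it stands.
- The arm moves only by the tool servo_tool, never from a script. Its argument "commands" is a list of rows, each an object of numbers: "x", "y", "z": the shift along the tool's x, y, z in m; "wx", "wy", "wz": the turn, a rotation vector about the tool's x, y, z in rad. A call has 1 to 8 rows; each row shifts and turns the commanded pose from where the row before left it, along the tool's axes as they then stand; what a row does not reach is not made up. A row lasts 1/10 s, in which the tool goes at most 50 mm and 8.59 degrees, less where a joint would pass 70% of its speed; a pose out of reach is approached as far as the arm can. A call with a gripper value outside its range is refused whole. "gripper" is the opening in per cent of the stroke, from 0 (shut) to 100 (fully open), set as the call begins (left out, the last holds). The fingers move at their own pace and stop on an object; "grip_force" is the grip in N (left out, the last holds). Time passes only in rows, so rows that do not move let the fingers close. It gives the time, the measured TCP pose, the force and the opening at its end, in the units of the state.
- r.get_state(): the state, without advancing time (a new reading comes with each control period).
- viewer.get_image(name): name is "scene" or "top" or "wrist"; returns a dict with "pixels" (420x560x3 uint8, red, green, blue), "fx", "fy", "cx", "cy" (pixels), "k1" (the pictures are not rectified: a ray, as slopes to the right and down, at radius r is drawn at 1 + k1 r^2 times it, then the intrinsics apply), "world_from_camera" (4x4, takes a point from camera to world coordinates). Camera axes: x right, y up, looking along -z (the intrinsics and any distortion apply to the point x, -y, -z); pixel columns grow to the right and rows downward; lengths in m; the calibration is good to about 2 mm. A picture is of the moment at which its call begins. There is no depth.
- workorder.finish_job(): hands the job in, once; it reports no verdict.
Trained networks look in a picture, given as the dict that the camera call returned (one of the last four; its "shot" number tells which), for a name from the list of things; names that differ only in an ending like _2 or _b are one class to them, and where a whole thing is asked for, a point or a joint stands for the part that bears it (a point fixed in the world has none). Each returns a list of dicts, best first, with "score" (0 to 1); they miss things now and then, are a little off and sometimes report something else, mostly with a low value. They report only what shows in the picture. A call takes as long as a camera call. They do not tell look-alikes from the thing itself.
- viewer.search_frame(label, picture): "position" ([x, y, z] in m, in world coordinates, good to about 4 mm: the middle of the surface that is visible of it).
- viewer.outline_of(label, picture): "mask" (420x560 bool, what is visible of it).
The state is a dict: "time_s": time; "joints": joint angles; "qvel": joint speeds; "effort": joint torques, N m; "ee_pos": TCP position; "ee_rot": TCP orientation; "force": force on the tool from outside, world axes, zero at the start; "wrist_torque": the same for the moment, N m; "opening": finger opening in m.
Only numpy, scipy, OpenCV 4.12 (cv2) and the standard library are available. Lean on these libraries where they do the work, as an engineer would, in place of code of your own. Each camera call takes 0.05 s, during which the arm holds its last target.

## Working session

There is one attempt and no reset: what is moved stays moved. The work goes in short steps, Python scripts to look and compute and a tool call to move; the robot and the scene stay as the last step left them, time stands still between calls to the robot, and variables do not carry over. Pictures are saved under pics/ and viewed, and the job is handed in when it is done.

Besides the shell and the picture viewer there is one more tool, called after "Request:" by a JSON object that holds its "fn" and its "kwargs", one argument or row to a line. servo_tool: Moves the arm, as the interface text tells. Its arguments: {"type":"object","properties":{"commands":{"type":"array","items":{"type":"object","properties":{"x":{"type":"number"},"y":{"type":"number"},"z":{"type":"number"},"wx":{"type":"number"},"wy":{"type":"number"},"wz":{"type":"number"}}}},"gripper":{"type":"number"},"grip_force":{"type":"number"}},"required":["commands"]}

```bash
ls; mkdir -p pics; cat > h.py <<'E'
from plant import r, viewer, workorder
import numpy as np, cv2
def pix2ray(im,u,v):
    x=(u-im["cx"])/im["fx"]; y=(v-im["cy"])/im["fy"]
    rd=np.hypot(x,y); rr=rd
    for _ in range(30): rr=rd/(1+im["k1"]*rr*rr)
    s=rr/rd if rd>0 else 1
    T=np.array(im["world_from_camera"]); d=T[:3,:3]@np.array([x*s,-y*s,-1]); return T[:3,3],d
def onz(im,u,v,z):
    o,d=pix2ray(im,u,v); return o+d*(z-o[2])/d[2]
def proj(im,p):
    T=np.linalg.inv(np.array(im["world_from_camera"])); q=T[:3,:3]@np.array(p)+T[:3,3]
    x=q[0]/-q[2]; y=-q[1]/-q[2]; f=1+im["k1"]*(x*x+y*y)
    return im["cx"]+im["fx"]*x*f, im["cy"]+im["fy"]*y*f
def save(im,n,crop=None,k=1):
    a=im["pixels"][:,:,::-1]
    if crop: a=a[crop[1]:crop[3],crop[0]:crop[2]]
    if k!=1: a=cv2.resize(a,None,fx=k,fy=k,interpolation=cv2.INTER_CUBIC)
    cv2.imwrite("pics/"+n+".png",a)
E
python3 - <<'E'
from h import *
np.set_printoptions(precision=4,suppress=True)
print(r.get_state())
for n in ["top","scene"]:
    im=viewer.get_image(n); save(im,n+"0")
    print(n,im["fx"],im["k1"],np.array(im["world_from_camera"])[:3,3])
    for l in ["wide_cup","narrow_cup","recess_wide","recess_narrow","knob","tip","reagent","jar","dish","shuttle","head"]:
        try: print(l,[(round(d["score"],2),np.round(d["position"],3).tolist(),np.round(proj(im,d["position"])).tolist()) for d in viewer.search_frame(l,im)])
        except Exception as e: print(l,e)
E
```

```text
pics
{'time_s': 0.0, 'joints': array([ 1.0408,  0.522 , -0.0363,  1.6   ,  0.0212,  1.0211, -0.1128]), 'qvel': array([-0.    ,  0.0005,  0.0003, -0.0004, -0.0021,  0.0003,  0.0003]), 'effort': array([ -0.0004, -92.7121,   1.9797, -36.9918,   0.0179,   0.0084,
         0.    ]), 'ee_pos': array([ 0.2772, -0.5598,  0.2307]), 'ee_rot': array([ 0.9737,  0.2278, -0.0002, -0.0005]), 'force': array([0.906 , 0.2316, 0.7001]), 'wrist_torque': array([-0.0409,  0.0261,  0.0172]), 'opening': 0.08531118421277797}
top 462.64531819814124 0.0130077480282608 [0.3359 0.0486 1.2939]
wide_cup [(0.71, [0.702, 0.102, 0.216], [271.0, 121.0]), (0.68, [0.421, 0.213, 0.003], [231.0, 241.0]), (0.59, [0.436, 0.093, 0.005], [274.0, 237.0]), (0.4, [0.456, -0.356, 0.016], [438.0, 234.0])]
narrow_cup [(0.74, [0.395, -0.038, 0.004], [321.0, 253.0]), (0.51, [0.428, -0.121, 0.02], [352.0, 242.0])]
recess_wide [(0.62, [0.604, -0.129, 0.04], [356.0, 177.0]), (0.2, [0.605, 0.458, 0.062], [142.0, 170.0])]
recess_narrow [(0.74, [0.61, -0.129, 0.036], [356.0, 175.0])]
knob [(0.72, [0.608, -0.132, 0.037], [357.0, 176.0])]
ti
[... 489 characters left out ...]
13.0, 230.0]), (0.55, [0.43, -0.118, 0.038], [205.0, 259.0])]
recess_wide [(0.76, [0.614, -0.143, 0.042], [266.0, 302.0])]
recess_narrow [(0.86, [0.614, -0.149, 0.04], [265.0, 305.0])]
knob [(0.69, [0.614, -0.141, 0.04], [267.0, 302.0])]
tip [(0.85, [0.712, 0.087, 0.209], [361.0, 202.0])]
reagent [(0.77, [0.451, 0.333, 0.073], [302.0, 142.0])]
jar [(0.73, [0.707, 0.087, 0.206], [358.0, 202.0]), (0.57, [0.622, 0.453, 0.056], [371.0, 144.0])]
dish [(0.72, [0.447, -0.351, 0.018], [149.0, 347.0]), (0.68, [0.62, -0.093, 0.04], [280.0, 287.0])]
shuttle [(0.79, [0.616, -0.139, 0.043], [268.0, 301.0])]
head [(0.91, [0.705, 0.089, 0.211], [358.0, 199.0]), (0.17, [0.432, 0.083, 0.04], [251.0, 204.0])]
```

View pics/top0.png

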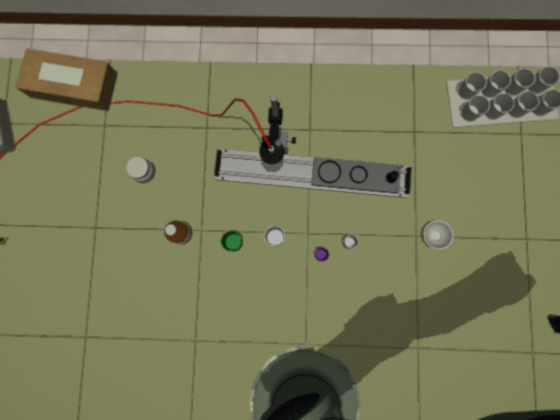

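View pics/scene0.png

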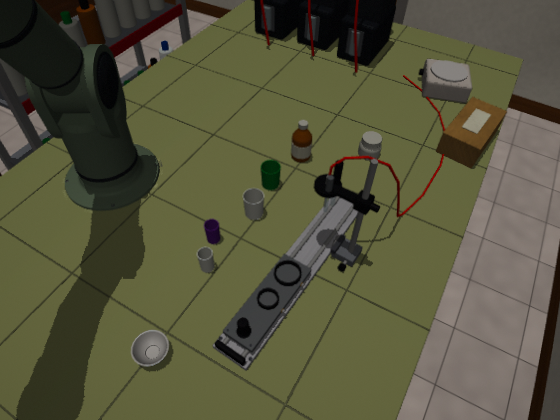

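The top picture shows the wide-cup candidates as white (275,237) and green (232,241), and the narrow-cup candidates as white (350,242) and purple (321,254). The white ones fit the description. I'll confirm that in an enlarged crop and measure from it.

```bash
python3 - <<'E'
from h import *
t=viewer.get_image("top"); s=viewer.get_image("scene")
a=cv2.resize(t["pixels"][140:265,205:420,::-1],None,fx=3.7,fy=3.7,interpolation=cv2.INTER_CUBIC)
cv2.imwrite("pics/crop1.png",a)
b=cv2.resize(s["pixels"][160:370,180:380,::-1],None,fx=2.8,fy=2.8,interpolation=cv2.INTER_CUBIC); cv2.imwrite("pics/crop2.png",b)
np.set_printoptions(precision=4,suppress=True)
def ell(im,l,near,z):
    best=None
    for d in viewer.outline_of(l,im):
        m=d["mask"].astype(np.uint8); ys,xs=np.nonzero(m)
        print(l,round(d["score"],2),"cen",xs.mean().round(1),ys.mean().round(1),"bbox",xs.min(),xs.max(),ys.min(),ys.max(),"n",len(xs), "onz",z,onz(im,xs.mean(),ys.mean(),z))
for im in (t,s):
    ell(im,"wide_cup",None,0.07); ell(im,"narrow_cup",None,.06); ell(im,"recess_wide",None,.052); ell(im,"recess_narrow",None,.052); ell(im,"knob",None,.085); ell(im,"tip",None,.134)
E
```

```text
wide_cup 0.93 cen 231.0 240.8 bbox 220 242 230 251 n 406 onz 0.07 [0.4181 0.2046 0.07  ]
wide_cup 0.69 cen 274.2 235.6 bbox 264 284 226 246 n 343 onz 0.07 [0.4348 0.0904 0.07  ]
wide_cup 0.48 cen 261.6 135.1 bbox 17 295 96 162 n 1211 onz 0.07 [0.7096 0.1329 0.07  ]
narrow_cup 0.68 cen 350.2 241.3 bbox 343 357 235 248 n 161 onz 0.06 [ 0.4257 -0.1115  0.06  ]
narrow_cup 0.48 cen 321.4 254.0 bbox 314 329 246 261 n 199 onz 0.06 [ 0.3902 -0.0356  0.06  ]
recess_wide 0.63 cen 355.7 174.8 bbox 312 401 157 192 n 2521 onz 0.052 [ 0.6082 -0.1268  0.052 ]
recess_narrow 0.83 cen 356.0 174.8 bbox 312 400 157 192 n 2467 onz 0.052 [ 0.6081 -0.1276  0.052 ]
knob 0.78 cen 355.7 174.8 bbox 312 400 157 192 n 2488 onz 0.085 [ 0.6009 -0.1222  0.085 ]
tip 0.93 cen 242.0 132.1 bbox 0 295 95 163 n 1577 onz 0.134 [0.697  0.1796 0.134 ]
wide_cup 0.7 cen 269.9 174.2 bbox 260 280 160 189 n 524 onz 0.07 [0.4349 0.1775 0.07  ]
wide_cup 0.57 cen 253.1 203.1 bbox 243 263 189 219 n 549 onz 0.07 [0.4501 0.0667 0.07  ]
narrow_cup 0.7 cen 211.8 230.2 bbox 204 218 218 243 n 310 onz 0.06 [ 0.4043 -0.0518  0.06  ]
narrow_cup 0.63 cen 205.6 258.3 bbox 197 214 246 271 n 337 onz 0.06 [ 0.4394 -0.1258  0.06  ]
recess_wide 0.85 cen 266.1 302.8 bbox 224 308 255 351 n 3401 onz 0.052 [ 0.6172 -0.1492  0.052 ]
recess_narrow 0.71 cen 266.7 302.2 bbox 224 309 254 351 n 3490 onz 0.052 [ 0.6175 -0.1473  0.052 ]
knob 0.93 cen 266.6 302.3 bbox 223 310 254 352 n 3669 onz 0.085 [ 0.6264 -0.1621  0.085 ]
knob 0.59 cen 300.7 143.1 bbox 290 311 120 163 n 756 onz 0.085 [0.455  0.3165 0.085 ]
tip 0.57 cen 352.9 203.1 bbox 314 443 84 270 n 3013 onz 0.134 [0.6838 0.1414 0.134 ]
tip 0.5 cen 370.0 144.4 bbox 358 381 130 157 n 528 onz 0.134 [0.6412 0.3573 0.134 ]
```

View pics/crop1.png

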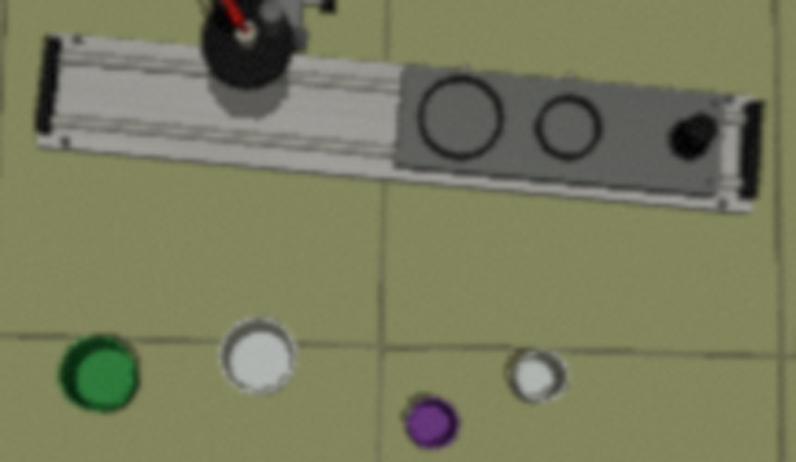

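View pics/crop2.png

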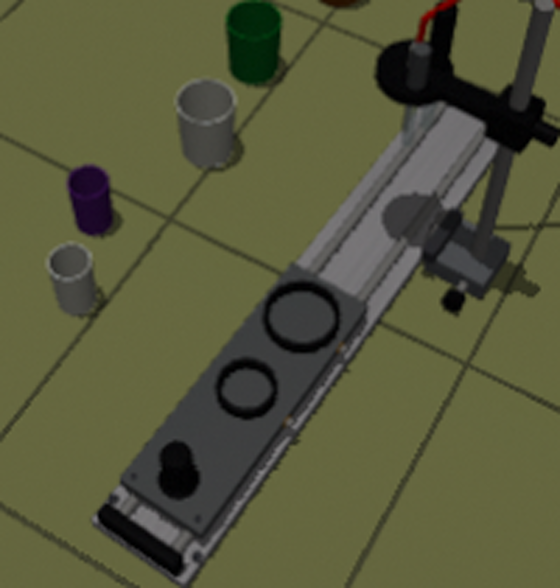

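White cups confirmed: the wide one is at crop1 (258,356) and the narrow one at (537,376). Next I'll fit positions from both views.

```bash
cat > fit.py <<'E'
from h import *
from scipy.optimize import minimize
def circ(c,rad,z,n=40):
    a=np.linspace(0,2*np.pi,n,endpoint=False); return np.c_[c[0]+rad*np.cos(a),c[1]+rad*np.sin(a),np.full(n,z)]
def sil(im,c,parts):
    P=np.array([proj(im,p) for rad,z in parts for p in circ(c,rad,z)],np.float32)
    return cv2.convexHull((P*16).astype(np.int32))
def fitcup(im,mask,parts,c0):
    m=cv2.resize(mask.astype(np.float32),None,fx=1,fy=1)
    m=cv2.GaussianBlur(m,(0,0),1)
    def cost(c):
        z=np.zeros((420*1,560*1),np.float32)
        h=sil(im,c,parts); h=h.astype(np.int32)
        cv2.fillConvexPoly(z,h,1.0,cv2.LINE_8,4); z=cv2.GaussianBlur(z,(0,0),1)
        return float(((z-m)**2).sum())
    res=minimize(cost,c0,method="Nelder-Mead",options=dict(initial_simplex=[c0,[c0[0]+.01,c0[1]],[c0[0],c0[1]+.01]],xatol=1e-4,fatol=1e-2))
    return res.x,res.fun
E
python3 - <<'E'
from fit import *
from scipy.optimize import least_squares
np.set_printoptions(precision=4,suppress=True)
ims={n:viewer.get_image(n) for n in("top","scene")}
W=[(.025,0),(.028,.07)];N=[(.0175,0),(.019,.06)]
for n,im in ims.items():
    for l,parts,c0 in(("wide_cup",W,[.437,.09]),("narrow_cup",N,[.428,-.115])):
        for d in viewer.outline_of(l,im):
            ys,xs=np.nonzero(d["mask"]); q=onz(im,xs.mean(),ys.mean(),.03)
            if np.hypot(*(q[:2]-c0))<.05: print(n,l,fitcup(im,d["mask"],parts,c0))
    # rings: dark pixels -> world at z=.052, fit circle near
    g=im["pixels"].max(2)
    P=[]
    ys,xs=np.nonzero(g<45)
    P=np.array([onz(im,u,v,.052)[:2] for u,v in zip(xs,ys)]) 
    for nm,c0,rad in(("wide",[.617,-.055],.030),("narrow",[.61,-.135],.0225)):
        c=np.array(c0)
        for _ in range(15):
            d=np.hypot(*(P-c).T); k=P[(abs(d-rad)<.012)]
            f=least_squares(lambda x:np.hypot(k[:,0]-x[0],k[:,1]-x[1])-x[2],[*c,rad],loss="soft_l1",f_scale=.002); c=f.x[:2]
        print(n,nm,f.x,len(k),np.abs(f.fun).mean())
E
```

```text
top wide_cup (array([0.4353, 0.0904]), np.float64(28.787185668945312))
top narrow_cup (array([ 0.4274, -0.1164]), np.float64(8.6886625289917))
top wide [ 0.6162 -0.0539  0.0295] 41 0.0006446500773530962
top narrow [ 0.6104 -0.1332  0.0222] 38 0.0006263523376834921
scene wide_cup (array([0.4351, 0.0876]), np.float64(9.052138328552246))
scene narrow_cup (array([ 0.4278, -0.1134]), np.float64(7.452567100524902))
scene wide [ 0.6201 -0.0586  0.0297] 276 0.0024688752239044945
scene narrow [ 0.6143 -0.1378  0.0222] 220 0.0022573842749785233
```

```bash
cat > mv.py <<'E'
from h import *
from scipy.spatial.transform import Rotation as R
from scipy.optimize import least_squares
def plan(target,yaw_y,n,st=None):
    """constant row repeated n times; yaw_y= world angle of tool y; tool down"""
    st=st or r.get_state()
    p0=np.array(st["ee_pos"]);R0=R.from_quat(st["ee_rot"])
    ty=np.array([np.cos(yaw_y),np.sin(yaw_y),0]);tz=np.array([0,0,-1.]);tx=np.cross(ty,tz)
    Rt=R.from_matrix(np.c_[tx,ty,tz]); rv=(R0.inv()*Rt).as_rotvec()
    k=rv/n; A=np.zeros((3,3)); Rc=R0
    for i in range(n): A+=Rc.as_matrix(); Rc=Rc*R.from_rotvec(k)
    d=np.linalg.solve(A,np.array(target)-p0)
    print("pos",p0.round(4),"yawy",round(float(np.arctan2(*R0.as_matrix()[[1,0],1])),4),"open",round(st["opening"],4),"F",np.round(st["force"],1),"t",round(st["time_s"],2))
    print("rows",n,"xyz mm",(d*1000).round(2),"w",k.round(4), "total",(d*n*1000).round(1),(k*n).round(3))
E
python3 - <<'E'
from mv import *
plan([.4276,-.115,.20],-.073,16)
E
```

```text
pos [ 0.2773 -0.5601  0.2313] yawy -1.1111 open 0.0851 F [0.1 1.1 1. ] t 2.2
rows 16 xyz mm [29.36 -9.04  1.96] w [-0.      0.     -0.0649] total [ 469.7 -144.7   31.3] [-0.     0.    -1.038]
```

Request:
{"fn": "servo_tool", "kwargs": {
  "commands": [
    {"x": 0.0294, "y": -0.009, "z": 0.002, "wz": -0.065},
    {"x": 0.0294, "y": -0.009, "z": 0.002, "wz": -0.065},
    {"x": 0.0294, "y": -0.009, "z": 0.002, "wz": -0.065},
    {"x": 0.0294, "y": -0.009, "z": 0.002, "wz": -0.065},
    {"x": 0.0294, "y": -0.009, "z": 0.002, "wz": -0.065},
    {"x": 0.0294, "y": -0.009, "z": 0.002, "wz": -0.065},
    {"x": 0.0294, "y": -0.009, "z": 0.002, "wz": -0.065},
    {"x": 0.0294, "y": -0.009, "z": 0.002, "wz": -0.065}
  ],
  "gripper": 100,
  "grip_force": 20
}}

```text
$.commands[0]: bad value
```

Request:
{"fn": "servo_tool", "kwargs": {
  "commands": [
    {"x": 0.0294, "y": -0.009, "z": 0.002, "wz": -0.065},
    {"x": 0.0294, "y": -0.009, "z": 0.002, "wz": -0.065},
    {"x": 0.0294, "y": -0.009, "z": 0.002, "wz": -0.065},
    {"x": 0.0294, "y": -0.009, "z": 0.002, "wz": -0.065},
    {"x": 0.0294, "y": -0.009, "z": 0.002, "wz": -0.065},
    {"x": 0.0294, "y": -0.009, "z": 0.002, "wz": -0.065},
    {"x": 0.0294, "y": -0.009, "z": 0.002, "wz": -0.065},
    {"x": 0.0294, "y": -0.009, "z": 0.002, "wz": -0.063}
  ]
}}

```text
$.commands[0]: bad value
```

Request:
{"fn": "servo_tool", "kwargs": {
  "commands": [
    {},
    {}
  ]
}}

```text
$.commands[0]: bad value
```

```bash
python3 - <<'E'
from mv import *
from fit import fitcup
np.set_printoptions(precision=4,suppress=True)
im=viewer.get_image("wrist"); save(im,"w1"); print(np.array(im["world_from_camera"]),im["fx"])
for d in viewer.outline_of("narrow_cup",im):
    ys,xs=np.nonzero(d["mask"]); print(d["score"],xs.mean(),ys.mean()); 
    print(fitcup(im,d["mask"],[(.0175,0),(.019,.06)],onz(im,xs.mean(),ys.mean(),.03)[:2]))
plan([.4276,-.115,.20],-.073,1)
E
```

```text
[[ 0.4435  0.8537  0.2727  0.3476]
 [-0.8963  0.4222  0.136  -0.5256]
 [ 0.0009 -0.3048  0.9524  0.3746]
 [ 0.      0.      0.      1.    ]] 313.1715963137339
pos [ 0.2774 -0.5601  0.2313] yawy -1.111 open 0.0853 F [-0.3  0.5  0.5] t 2.3
rows 1 xyz mm [ 332.15 -332.2    31.31] w [ 0.    -0.    -1.038] total [ 332.1 -332.2   31.3] [ 0.    -0.    -1.038]
```

View pics/w1.png

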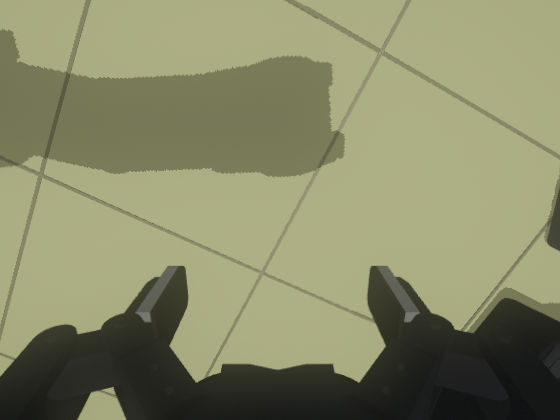

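The calls were refused and nothing moved, probably because each row needs all six keys.

Request:
{"fn": "servo_tool", "kwargs": {
  "commands": [
    {"x": 0.0294, "y": -0.009, "z": 0.002, "wx": 0, "wy": 0, "wz": -0.065},
    {"x": 0.0294, "y": -0.009, "z": 0.002, "wx": 0, "wy": 0, "wz": -0.065},
    {"x": 0.0294, "y": -0.009, "z": 0.002, "wx": 0, "wy": 0, "wz": -0.065},
    {"x": 0.0294, "y": -0.009, "z": 0.002, "wx": 0, "wy": 0, "wz": -0.065},
    {"x": 0.0294, "y": -0.009, "z": 0.002, "wx": 0, "wy": 0, "wz": -0.065},
    {"x": 0.0294, "y": -0.009, "z": 0.002, "wx": 0, "wy": 0, "wz": -0.065},
    {"x": 0.0294, "y": -0.009, "z": 0.002, "wx": 0, "wy": 0, "wz": -0.065},
    {"x": 0.0294, "y": -0.009, "z": 0.002, "wx": 0, "wy": 0, "wz": -0.065}
  ],
  "gripper": 100,
  "grip_force": 20
}}

```text
time_s: 3.1
ee_pos: [0.4125, -0.3564, 0.2153]
ee_rot: [0.882, 0.472, 0.0, 0.0]
force: [0.8, -1.2, -0.2]
opening: 0.0851
```

Request:
{"fn": "servo_tool", "kwargs": {
  "commands": [
    {"x": 0.0294, "y": -0.009, "z": 0.002, "wx": 0, "wy": 0, "wz": -0.065},
    {"x": 0.0294, "y": -0.009, "z": 0.002, "wx": 0, "wy": 0, "wz": -0.065},
    {"x": 0.0294, "y": -0.009, "z": 0.002, "wx": 0, "wy": 0, "wz": -0.065},
    {"x": 0.0294, "y": -0.009, "z": 0.002, "wx": 0, "wy": 0, "wz": -0.065},
    {"x": 0.0294, "y": -0.009, "z": 0.002, "wx": 0, "wy": 0, "wz": -0.065},
    {"x": 0.0294, "y": -0.009, "z": 0.002, "wx": 0, "wy": 0, "wz": -0.065},
    {"x": 0.0294, "y": -0.009, "z": 0.002, "wx": 0, "wy": 0, "wz": -0.065},
    {"x": 0.0294, "y": -0.009, "z": 0.002, "wx": 0, "wy": 0, "wz": -0.063}
  ]
}}

```text
time_s: 3.9
ee_pos: [0.4281, -0.1136, 0.1993]
ee_rot: [0.732, 0.682, 0.0, 0.0]
force: [0.5, -0.0, 0.3]
opening: 0.0857
```

Request:
{"fn": "servo_tool", "kwargs": {
  "commands": [
    {"x": 0, "y": 0, "z": 0, "wx": 0, "wy": 0, "wz": 0},
    {"x": 0, "y": 0, "z": 0, "wx": 0, "wy": 0, "wz": 0}
  ]
}}

```text
time_s: 4.1
ee_pos: [0.4283, -0.1146, 0.1995]
ee_rot: [0.732, 0.681, 0.0, 0.0]
force: [0.6, -0.5, 0.2]
opening: 0.0854
```

```bash
python3 - <<'E'
from mv import *
from fit import fitcup
np.set_printoptions(precision=4,suppress=True)
im=viewer.get_image("wrist"); save(im,"w2")
for d in viewer.outline_of("narrow_cup",im):
    ys,xs=np.nonzero(d["mask"]); print(d["score"],xs.mean(),ys.mean()); 
    print(fitcup(im,d["mask"],[(.0175,0),(.019,.06)],onz(im,xs.mean(),ys.mean(),.03)[:2]))
plan([.4276,-.115,.20],-.073,1)
E
```

```text
0.83 228.11216056670602 111.0336481700118
(array([ 0.391 , -0.0368]), np.float64(6.000498294830322))
pos [ 0.4282 -0.1155  0.1994] yawy -0.0745 open 0.0852 F [ 0.7 -0.7  0.2] t 4.2
rows 1 xyz mm [ 0.47 -0.67 -0.63] w [ 0.0002  0.0003 -0.0015] total [ 0.5 -0.7 -0.6] [ 0.     0.    -0.002]
```

View pics/w2.png

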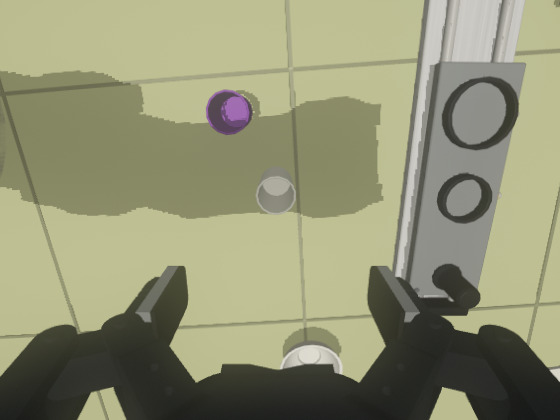

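The wrist view shows the white narrow cup at (276,192), the purple one at (228,111), the rings at (480,112) and (464,197), and the knob at (455,287).

```bash
python3 - <<'E'
from mv import *
np.set_printoptions(precision=4,suppress=True)
im=viewer.get_image("wrist")
save(im,"w2c",(240,150,312,230),8); save(im,"w2r",(400,50,560,320),2.2)
for l in["narrow_cup"]:
  print([(d["score"],d["position"]) for d in viewer.search_frame(l,im)])
print(onz(im,276,194,.06))
g=im["pixels"].max(2)
# dark ring top: fit
ys,xs=np.nonzero(g<40)
P=np.array([onz(im,u,v,.052)[:2] for u,v in zip(xs,ys)])
for nm,c0,rad in(("wide",[.617,-.055],.030),("narrow",[.61,-.135],.0225)):
    print(nm,onz(im,*proj(im,[*c0,.052]),.052)[:2],np.round(proj(im,[*c0,.052])))
E
```

```text
[(0.95, [0.4287, -0.1203, 0.0277]), (0.88, [0.3821, -0.0366, 0.0221]), (0.41, [0.4589, -0.3435, 0.0143])]
[ 0.4278 -0.1142  0.06  ]
wide [ 0.617 -0.055] [482. 113.]
narrow [ 0.61  -0.135] [465. 199.]
```

View pics/w2c.png

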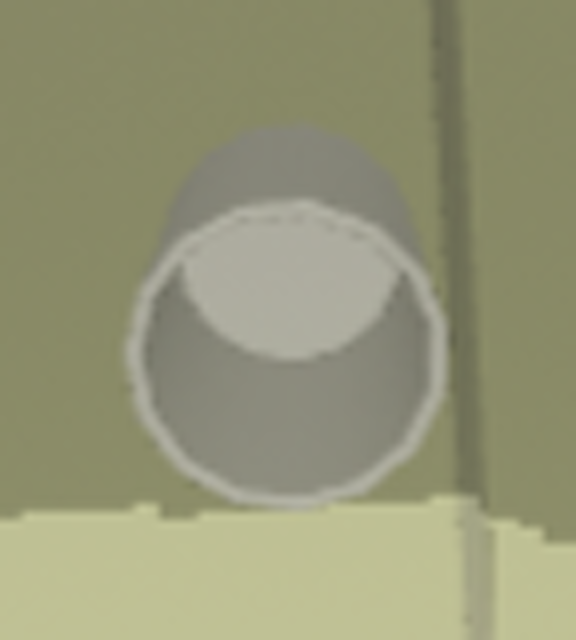

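View pics/w2r.png

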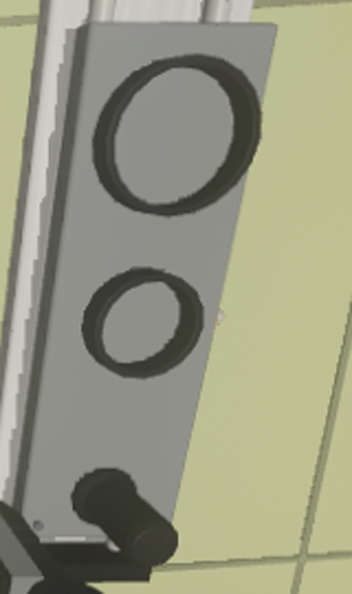

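Request:
{"fn": "servo_tool", "kwargs": {
  "commands": [
    {"x": 0.0013, "y": -0.0005, "z": 0.02, "wx": 0, "wy": 0, "wz": 0},
    {"x": 0, "y": 0, "z": 0.03, "wx": 0, "wy": 0, "wz": 0},
    {"x": 0, "y": 0, "z": 0.03, "wx": 0, "wy": 0, "wz": 0},
    {"x": 0, "y": 0, "z": 0.03, "wx": 0, "wy": 0, "wz": 0},
    {"x": 0, "y": 0, "z": 0.03, "wx": 0, "wy": 0, "wz": 0},
    {"x": 0, "y": 0, "z": 0.02, "wx": 0, "wy": 0, "wz": 0},
    {"x": 0, "y": 0, "z": 0.013, "wx": 0, "wy": 0, "wz": 0},
    {"x": 0, "y": 0, "z": 0, "wx": 0, "wy": 0, "wz": 0}
  ]
}}

```text
time_s: 5.1
ee_pos: [0.4269, -0.1136, 0.0249]
ee_rot: [0.733, 0.681, -0.001, -0.001]
force: [0.7, -0.1, 0.7]
opening: 0.0852
```

Request:
{"fn": "servo_tool", "kwargs": {
  "commands": [
    {"x": 0, "y": 0, "z": 0, "wx": 0, "wy": 0, "wz": 0},
    {"x": 0, "y": 0, "z": 0, "wx": 0, "wy": 0, "wz": 0},
    {"x": 0, "y": 0, "z": 0, "wx": 0, "wy": 0, "wz": 0},
    {"x": 0, "y": 0, "z": 0, "wx": 0, "wy": 0, "wz": 0},
    {"x": 0, "y": 0, "z": 0, "wx": 0, "wy": 0, "wz": 0},
    {"x": 0, "y": 0, "z": 0, "wx": 0, "wy": 0, "wz": 0},
    {"x": 0, "y": 0, "z": 0, "wx": 0, "wy": 0, "wz": 0},
    {"x": 0, "y": 0, "z": 0, "wx": 0, "wy": 0, "wz": 0}
  ],
  "gripper": 30,
  "grip_force": 20
}}

```text
time_s: 5.9
ee_pos: [0.428, -0.1137, 0.0269]
ee_rot: [0.733, 0.681, 0.0, 0.0]
force: [-2.2, -0.8, 9.6]
opening: 0.0372
```

Request:
{"fn": "servo_tool", "kwargs": {
  "commands": [
    {"x": 0, "y": 0, "z": -0.01, "wx": 0, "wy": 0, "wz": 0},
    {"x": 0, "y": 0, "z": -0.03, "wx": 0, "wy": 0, "wz": 0},
    {"x": 0, "y": 0, "z": -0.03, "wx": 0, "wy": 0, "wz": 0},
    {"x": 0, "y": 0, "z": -0.02, "wx": 0, "wy": 0, "wz": 0},
    {"x": 0, "y": 0, "z": 0, "wx": 0, "wy": 0, "wz": 0}
  ]
}}

```text
time_s: 6.4
ee_pos: [0.4289, -0.1139, 0.1192]
ee_rot: [0.733, 0.681, 0.001, 0.002]
force: [0.8, -0.1, -0.6]
opening: 0.0374
```

```bash
python3 - <<'E'
from mv import *
np.set_printoptions(precision=4,suppress=True)
import json
im=viewer.get_image("wrist"); save(im,"w3")
# hover beside recess: target above
plan([.611,-.134,.115],-.073,6)
E
```

```text
pos [ 0.4283 -0.1138  0.1179] yawy -0.0736 open 0.0375 F [ 0.7 -1.1 -0.6] t 6.45
rows 6 xyz mm [-1.12 30.61  0.53] w [ 0.0005  0.0001 -0.0001] total [ -6.7 183.6   3.2] [ 0.003  0.001 -0.001]
```

View pics/w3.png

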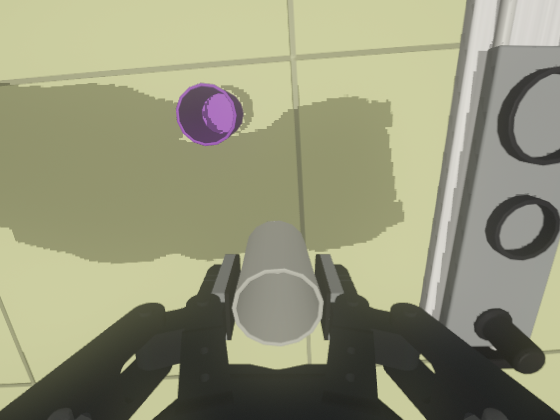

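Request:
{"fn": "servo_tool", "kwargs": {
  "commands": [
    {"x": -0.001, "y": 0.03, "z": 0, "wx": 0, "wy": 0, "wz": 0},
    {"x": -0.001, "y": 0.03, "z": 0, "wx": 0, "wy": 0, "wz": 0},
    {"x": -0.001, "y": 0.03, "z": 0, "wx": 0, "wy": 0, "wz": 0},
    {"x": -0.001, "y": 0.03, "z": 0, "wx": 0, "wy": 0, "wz": 0},
    {"x": -0.001, "y": 0.03, "z": 0, "wx": 0, "wy": 0, "wz": 0},
    {"x": -0.001, "y": 0.03, "z": 0, "wx": 0, "wy": 0, "wz": 0},
    {"x": 0, "y": 0.003, "z": 0, "wx": 0, "wy": 0, "wz": 0},
    {"x": 0, "y": 0, "z": 0, "wx": 0, "wy": 0, "wz": 0}
  ]
}}

```text
time_s: 7.25
ee_pos: [0.6095, -0.1325, 0.1152]
ee_rot: [0.732, 0.681, -0.0, -0.001]
force: [-0.6, 1.3, -0.0]
opening: 0.0372
```

```bash
python3 - <<'E'
from mv import *
np.set_printoptions(precision=4,suppress=True)
im=viewer.get_image("wrist"); save(im,"w4"); t=viewer.get_image("top"); save(t,"t4",(290,140,420,220),6); s=viewer.get_image("scene"); save(s,"s4",(200,220,340,380),4)
plan([.611,-.134,.115],-.073,6)
E
```

```text
pos [ 0.6088 -0.1328  0.116 ] yawy -0.073 open 0.0379 F [ 0.2 -1.1 -0.6] t 7.4
rows 6 xyz mm [-0.18  0.39  0.16] w [-0.0002  0.     -0.    ] total [-1.1  2.3  1. ] [-0.001  0.    -0.   ]
```

View pics/w4.png

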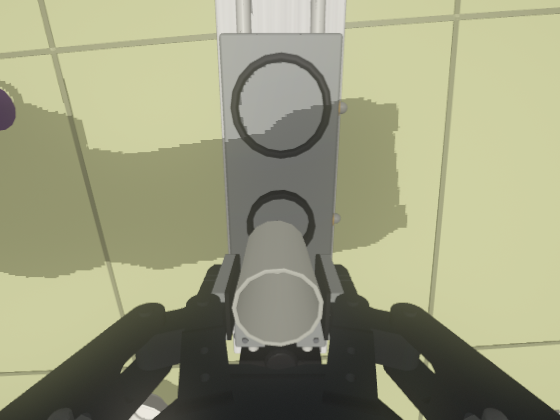

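View pics/s4.png

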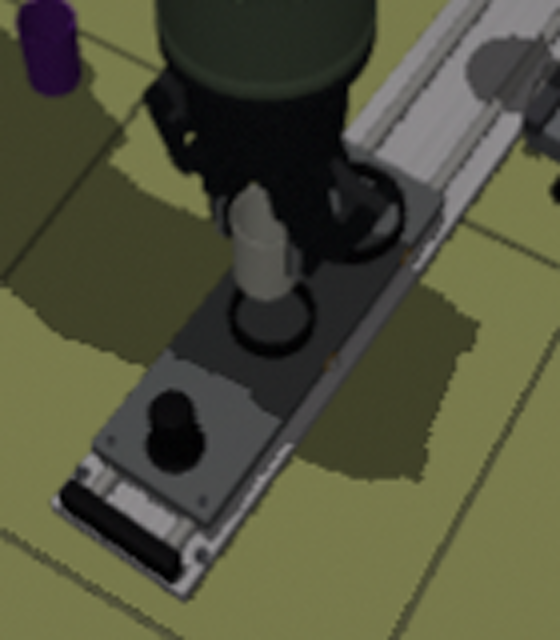

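```bash
cat > ringfit.py <<'E'
from fit import *
S=6
def ringmask(im,c,ri,ro,box):
    x0,y0,x1,y1=box
    def pg(rad,z):
        P=np.array([proj(im,p) for p in circ(c,rad,z,60)]); return ((P-[x0,y0]+.5)*S-.5)
    def fill(P):
        z=np.zeros(((y1-y0)*S,(x1-x0)*S),np.uint8); cv2.fillConvexPoly(z,cv2.convexHull((P*16).astype(np.int32)),1,cv2.LINE_8,4); return z
    out=fill(np.r_[pg(ro,.04),pg(ro,.052)]); hole=fill(pg(ri,.04))&fill(pg(ri,.052))
    m=(out&(1-hole)).astype(np.float32)
    return cv2.resize(m,(x1-x0,y1-y0),interpolation=cv2.INTER_AREA)
def fitring(im,c0,ri,ro,thr_excl=None):
    u,v=proj(im,[*c0,.046]); e=np.array([proj(im,p) for p in circ(c0,ro+.008,.046)])
    box=[int(e[:,0].min()),int(e[:,1].min()),int(e[:,0].max())+1,int(e[:,1].max())+1]
    box=[max(0,box[0]),max(0,box[1]),min(560,box[2]),min(420,box[3])]
    g=im["pixels"][box[1]:box[3],box[0]:box[2]].astype(np.float32).mean(2)
    L=np.log(g+10)
    def cost(c):
        m=cv2.GaussianBlur(ringmask(im,c,ri,ro,box),(0,0),.6)
        a=L.ravel()-L.mean(); b=m.ravel()-m.mean()
        return -float((a*-b).sum()/np.sqrt((a*a).sum()*(b*b).sum()))
    c0=list(c0)
    res=minimize(cost,c0,method="Nelder-Mead",options=dict(initial_simplex=[c0,[c0[0]+.004,c0[1]],[c0[0],c0[1]+.004]],xatol=5e-5,fatol=1e-5))
    return res.x.round(4),round(-res.fun,3)
E
cat > sh.py <<'E'
import pickle
E
python3 - <<'E'
from ringfit import *
t=viewer.get_image("top");w=viewer.get_image("wrist");s=viewer.get_image("scene")
for n,im in(("top",t),("wrist",w),("scene",s)):
    print(n,"wide",fitring(im,[.6165,-.055],.028,.032),"narrow",fitring(im,[.611,-.134],.0205,.0245))
im=w
print("rim ctr",[onz(im,278,306,z).round(4) for z in(.148,.15,.152)])
print(proj(im,[.611,-.134,.04]))
save(w,"w4c",(215,30,350,250),2.5)
E
```

```text
top wide (array([ 0.6175, -0.0548]), np.float64(0.685)) narrow (array([ 0.6131, -0.1335]), np.float64(0.338))
wrist wide (array([ 0.618 , -0.0547]), np.float64(0.771)) narrow (array([ 0.6122, -0.1346]), np.float64(0.515))
scene wide (array([ 0.617 , -0.0565]), np.float64(0.378)) narrow (array([ 0.6129, -0.1355]), np.float64(0.472))
rim ctr [array([ 0.6097, -0.1334,  0.148 ]), array([ 0.6098, -0.132 ,  0.15  ]), array([ 0.6099, -0.1306,  0.152 ])]
(np.float64(279.48319595385635), np.float64(219.2100007891488))
```

View pics/w4c.png

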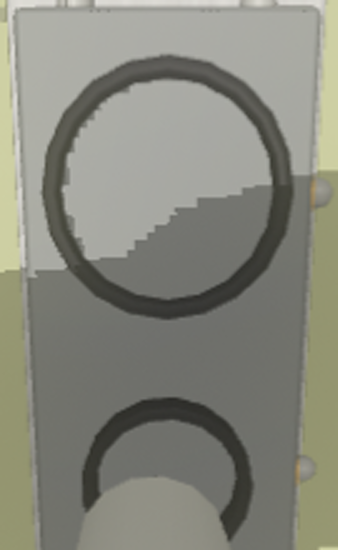

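Request:
{"fn": "servo_tool", "kwargs": {
  "commands": [
    {"x": -0.0017, "y": 0.0035, "z": 0.01, "wx": 0, "wy": 0, "wz": 0},
    {"x": 0, "y": 0, "z": 0.012, "wx": 0, "wy": 0, "wz": 0},
    {"x": 0, "y": 0, "z": 0, "wx": 0, "wy": 0, "wz": 0},
    {"x": 0, "y": 0, "z": 0, "wx": 0, "wy": 0, "wz": 0}
  ]
}}

```text
time_s: 7.95
ee_pos: [0.6128, -0.1346, 0.0936]
ee_rot: [0.732, 0.681, -0.0, -0.0]
force: [0.1, 0.4, -0.3]
opening: 0.0372
```

```bash
python3 - <<'E'
from ringfit import *
from mv import plan
w=viewer.get_image("wrist");s=viewer.get_image("scene");save(w,"w5",(215,30,350,350),1.8);save(s,"s5",(200,220,340,380),4)
print("wrist wide",fitring(w,[.6165,-.055],.028,.032))
plan([.6122,-.1347,.067],-.072,1)
E
```

```text
wrist wide (array([ 0.6181, -0.0547]), np.float64(0.793))
pos [ 0.6132 -0.1347  0.0944] yawy -0.073 open 0.0377 F [ 0.1 -0.5 -0.7] t 8.05
rows 1 xyz mm [-0.11 -0.97 27.36] w [-0.     -0.0001 -0.001 ] total [-0.1 -1.  27.4] [-0.    -0.    -0.001]
```

View pics/s5.png

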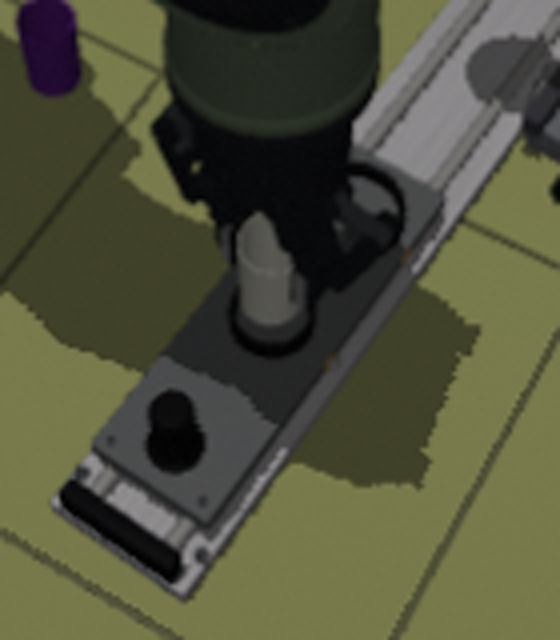

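View pics/w5.png

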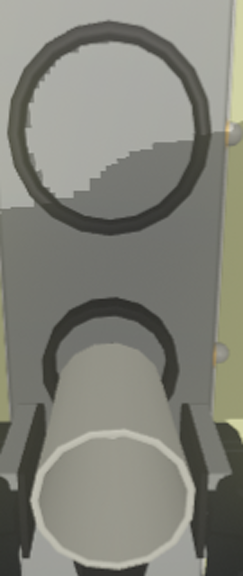

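Request:
{"fn": "servo_tool", "kwargs": {
  "commands": [
    {"x": 0, "y": -0.0005, "z": 0.008, "wx": 0, "wy": 0, "wz": 0},
    {"x": 0, "y": 0, "z": 0.008, "wx": 0, "wy": 0, "wz": 0},
    {"x": 0, "y": 0, "z": 0.005, "wx": 0, "wy": 0, "wz": 0},
    {"x": 0, "y": 0, "z": 0.003, "wx": 0, "wy": 0, "wz": 0},
    {"x": 0, "y": 0, "z": 0, "wx": 0, "wy": 0, "wz": 0}
  ]
}}

```text
time_s: 8.55
ee_pos: [0.6124, -0.1346, 0.0697]
ee_rot: [0.732, 0.681, -0.0, -0.0]
force: [0.0, 0.0, -1.1]
opening: 0.0376
```

Request:
{"fn": "servo_tool", "kwargs": {
  "commands": [
    {"x": 0, "y": 0, "z": 0.002, "wx": 0, "wy": 0, "wz": 0},
    {"x": 0, "y": 0, "z": 0.0, "wx": 0, "wy": 0, "wz": 0}
  ]
}}

```text
time_s: 8.75
ee_pos: [0.6127, -0.1347, 0.0682]
ee_rot: [0.732, 0.681, 0.0, 0.0]
force: [0.8, 1.1, -0.4]
opening: 0.0376
```

Request:
{"fn": "servo_tool", "kwargs": {
  "commands": [
    {"x": 0, "y": 0, "z": 0.001, "wx": 0, "wy": 0, "wz": 0},
    {"x": 0, "y": 0, "z": 0.001, "wx": 0, "wy": 0, "wz": 0},
    {"x": 0, "y": 0, "z": 0.001, "wx": 0, "wy": 0, "wz": 0},
    {"x": 0, "y": 0, "z": 0.0, "wx": 0, "wy": 0, "wz": 0}
  ]
}}

```text
time_s: 9.15
ee_pos: [0.6127, -0.1347, 0.0664]
ee_rot: [0.732, 0.681, -0.0, 0.0]
force: [-8.0, 2.0, 19.5]
opening: 0.0375
```

Request:
{"fn": "servo_tool", "kwargs": {
  "commands": [
    {"x": 0, "y": 0, "z": -0.001, "wx": 0, "wy": 0, "wz": 0},
    {"x": 0, "y": 0, "z": 0, "wx": 0, "wy": 0, "wz": 0}
  ]
}}

```text
time_s: 9.35
ee_pos: [0.6128, -0.1347, 0.0666]
ee_rot: [0.732, 0.681, 0.0, 0.0]
force: [-2.2, 0.4, 5.6]
opening: 0.0375
```

Request:
{"fn": "servo_tool", "kwargs": {
  "commands": [
    {"x": 0, "y": 0, "z": 0, "wx": 0, "wy": 0, "wz": 0},
    {"x": 0, "y": 0, "z": 0, "wx": 0, "wy": 0, "wz": 0},
    {"x": 0, "y": 0, "z": 0, "wx": 0, "wy": 0, "wz": 0},
    {"x": 0, "y": 0, "z": 0, "wx": 0, "wy": 0, "wz": 0},
    {"x": 0, "y": 0, "z": 0, "wx": 0, "wy": 0, "wz": 0},
    {"x": 0, "y": 0, "z": 0, "wx": 0, "wy": 0, "wz": 0}
  ],
  "gripper": 90
}}

```text
time_s: 9.95
ee_pos: [0.6126, -0.1347, 0.0663]
ee_rot: [0.732, 0.681, 0.0, -0.0]
force: [-0.1, -0.0, -0.5]
opening: 0.0769
```

Request:
{"fn": "servo_tool", "kwargs": {
  "commands": [
    {"x": 0, "y": 0, "z": -0.02, "wx": 0, "wy": 0, "wz": 0},
    {"x": 0, "y": 0, "z": -0.04, "wx": 0, "wy": 0, "wz": 0},
    {"x": 0, "y": 0, "z": -0.04, "wx": 0, "wy": 0, "wz": 0},
    {"x": 0, "y": 0, "z": -0.03, "wx": 0, "wy": 0, "wz": 0},
    {"x": 0, "y": 0, "z": 0, "wx": 0, "wy": 0, "wz": 0}
  ]
}}

```text
time_s: 10.45
ee_pos: [0.6145, -0.1349, 0.2006]
ee_rot: [0.733, 0.681, 0.002, 0.002]
force: [0.7, 0.6, -0.7]
opening: 0.077
```

```bash
python3 - <<'E'
from mv import *
im=viewer.get_image("wrist"); save(im,"w6"); s=viewer.get_image("scene");save(s,"s6",(180,160,380,370),2.8)
plan([.4352,.0895,.2],-.03,10)
E
```

```text
pos [ 0.6128 -0.1348  0.1967] yawy -0.0731 open 0.077 F [-0.7 -1.1 -0.9] t 10.55
rows 10 xyz mm [ 21.45 -18.94  -0.34] w [ 0.0001  0.     -0.0043] total [ 214.5 -189.4   -3.4] [ 0.001  0.    -0.043]
```

View pics/w6.png

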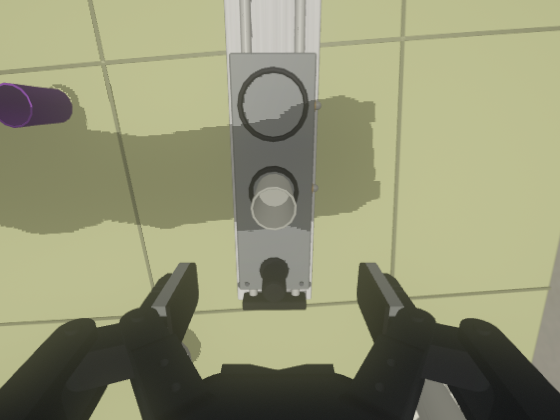

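View pics/s6.png

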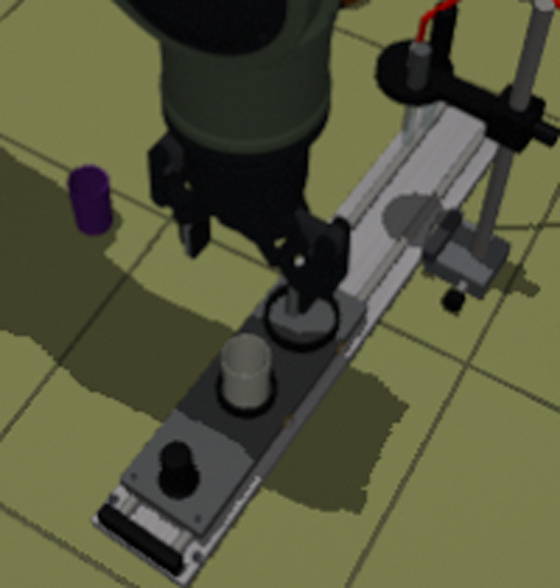

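Narrow cup stands in its recess (wrist view 273,200). On to the wide cup.

Request:
{"fn": "servo_tool", "kwargs": {
  "commands": [
    {"x": 0.026, "y": -0.024, "z": 0, "wx": 0, "wy": 0, "wz": 0},
    {"x": 0.026, "y": -0.024, "z": 0, "wx": 0, "wy": 0, "wz": 0},
    {"x": 0.026, "y": -0.024, "z": 0, "wx": 0, "wy": 0, "wz": 0},
    {"x": 0.026, "y": -0.024, "z": 0, "wx": 0, "wy": 0, "wz": 0},
    {"x": 0.026, "y": -0.024, "z": 0, "wx": 0, "wy": 0, "wz": 0},
    {"x": 0.026, "y": -0.024, "z": 0, "wx": 0, "wy": 0, "wz": 0},
    {"x": 0.026, "y": -0.024, "z": 0, "wx": 0, "wy": 0, "wz": 0},
    {"x": 0.026, "y": -0.024, "z": 0, "wx": 0, "wy": 0, "wz": 0}
  ],
  "gripper": 100
}}

```text
time_s: 11.35
ee_pos: [0.4348, 0.0875, 0.1954]
ee_rot: [0.732, 0.681, -0.001, -0.0]
force: [0.3, 0.0, 0.7]
opening: 0.0854
```

Request:
{"fn": "servo_tool", "kwargs": {
  "commands": [
    {"x": 0, "y": 0, "z": 0, "wx": 0, "wy": 0, "wz": 0},
    {"x": 0, "y": 0, "z": 0, "wx": 0, "wy": 0, "wz": 0}
  ]
}}

```text
time_s: 11.55
ee_pos: [0.4358, 0.087, 0.1957]
ee_rot: [0.732, 0.681, -0.0, -0.0]
force: [1.1, -0.6, -0.1]
opening: 0.0855
```

```bash
python3 - <<'E'
from mv import *
im=viewer.get_image("wrist"); save(im,"w7")
for p in [[.4352,.0895,.07]]: print(proj(im,p))
plan([.4352,.0895,.03],-.073,1)
E
```

```text
(np.float64(275.889170218921), np.float64(196.67999908200164))
pos [0.4363 0.0864 0.1957] yawy -0.073 open 0.0853 F [-0.1 -0.4  0.1] t 11.6
rows 1 xyz mm [  3.07  -1.14 165.74] w [-0.0009  0.0003  0.    ] total [  3.1  -1.1 165.7] [-0.001  0.     0.   ]
```

View pics/w7.png

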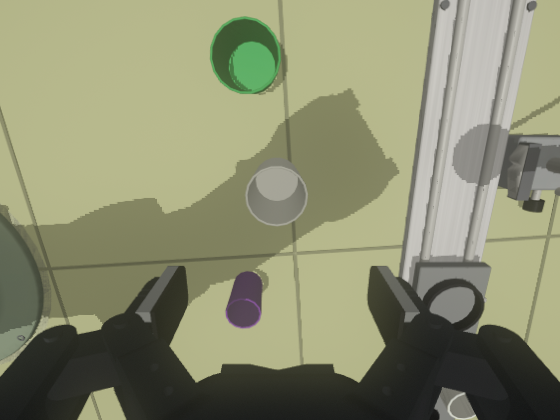

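White wide cup at (277,196), matching the measured position; green is at (246,56). Descending.

Request:
{"fn": "servo_tool", "kwargs": {
  "commands": [
    {"x": 0.003, "y": -0.0005, "z": 0.02, "wx": 0, "wy": 0, "wz": 0},
    {"x": 0, "y": 0, "z": 0.03, "wx": 0, "wy": 0, "wz": 0},
    {"x": 0, "y": 0, "z": 0.03, "wx": 0, "wy": 0, "wz": 0},
    {"x": 0, "y": 0, "z": 0.03, "wx": 0, "wy": 0, "wz": 0},
    {"x": 0, "y": 0, "z": 0.03, "wx": 0, "wy": 0, "wz": 0},
    {"x": 0, "y": 0, "z": 0.02, "wx": 0, "wy": 0, "wz": 0},
    {"x": 0, "y": 0, "z": 0.006, "wx": 0, "wy": 0, "wz": 0},
    {"x": 0, "y": 0, "z": 0, "wx": 0, "wy": 0, "wz": 0}
  ]
}}

```text
time_s: 12.4
ee_pos: [0.4358, 0.0893, 0.0296]
ee_rot: [0.733, 0.681, -0.001, -0.0]
force: [-0.1, 0.2, 1.1]
opening: 0.0856
```

Request:
{"fn": "servo_tool", "kwargs": {
  "commands": [
    {"x": 0, "y": 0, "z": 0, "wx": 0, "wy": 0, "wz": 0},
    {"x": 0, "y": 0, "z": 0, "wx": 0, "wy": 0, "wz": 0},
    {"x": 0, "y": 0, "z": 0, "wx": 0, "wy": 0, "wz": 0},
    {"x": 0, "y": 0, "z": 0, "wx": 0, "wy": 0, "wz": 0},
    {"x": 0, "y": 0, "z": 0, "wx": 0, "wy": 0, "wz": 0},
    {"x": 0, "y": 0, "z": 0, "wx": 0, "wy": 0, "wz": 0},
    {"x": 0, "y": 0, "z": 0, "wx": 0, "wy": 0, "wz": 0},
    {"x": 0, "y": 0, "z": 0, "wx": 0, "wy": 0, "wz": 0}
  ],
  "gripper": 50,
  "grip_force": 20
}}

```text
time_s: 13.2
ee_pos: [0.4365, 0.0898, 0.0312]
ee_rot: [0.733, 0.681, 0.001, 0.0]
force: [-2.2, -0.1, 9.0]
opening: 0.0553
```

Request:
{"fn": "servo_tool", "kwargs": {
  "commands": [
    {"x": 0, "y": 0, "z": -0.01, "wx": 0, "wy": 0, "wz": 0},
    {"x": 0, "y": 0, "z": -0.03, "wx": 0, "wy": 0, "wz": 0},
    {"x": 0, "y": 0, "z": -0.035, "wx": 0, "wy": 0, "wz": 0},
    {"x": -0.01, "y": 0, "z": -0.02, "wx": 0, "wy": 0, "wz": 0},
    {"x": -0.03, "y": 0.01, "z": 0, "wx": 0, "wy": 0, "wz": 0},
    {"x": -0.03, "y": 0.02, "z": 0, "wx": 0, "wy": 0, "wz": 0},
    {"x": -0.03, "y": 0.03, "z": 0, "wx": 0, "wy": 0, "wz": 0},
    {"x": -0.02, "y": 0.03, "z": 0, "wx": 0, "wy": 0, "wz": 0}
  ]
}}

```text
time_s: 14.0
ee_pos: [0.5178, -0.0392, 0.1267]
ee_rot: [0.733, 0.68, 0.0, 0.001]
force: [0.4, 2.1, 0.4]
opening: 0.0558
```

```bash
python3 - <<'E'
from mv import *
plan([.618,-.055,.12],-.073,4)
E
```

```text
pos [ 0.5178 -0.0392  0.1267] yawy -0.0747 open 0.0558 F [0.4 2.1 0.4] t 14.0
rows 4 xyz mm [-2.09 25.28  1.69] w [ 0.0003  0.0002 -0.0004] total [ -8.4 101.1   6.8] [ 0.001  0.001 -0.002]
```

Request:
{"fn": "servo_tool", "kwargs": {
  "commands": [
    {"x": -0.002, "y": 0.025, "z": 0.001, "wx": 0, "wy": 0, "wz": 0},
    {"x": -0.002, "y": 0.025, "z": 0.001, "wx": 0, "wy": 0, "wz": 0},
    {"x": -0.002, "y": 0.025, "z": 0.001, "wx": 0, "wy": 0, "wz": 0},
    {"x": -0.002, "y": 0.025, "z": 0.001, "wx": 0, "wy": 0, "wz": 0},
    {"x": 0, "y": 0, "z": 0, "wx": 0, "wy": 0, "wz": 0},
    {"x": 0, "y": 0, "z": 0, "wx": 0, "wy": 0, "wz": 0}
  ]
}}

```text
time_s: 14.6
ee_pos: [0.616, -0.0517, 0.1219]
ee_rot: [0.733, 0.681, 0.0, -0.0]
force: [-0.7, 0.2, 0.1]
opening: 0.0553
```

```bash
python3 - <<'E'
from mv import *
w=viewer.get_image("wrist"); save(w,"w8"); s=viewer.get_image("scene");save(s,"s8",(200,180,370,370),3)
plan([.6178,-.0550,.0955],-.072,1)
for p in [[.6178,-.0550,.052]]: print(proj(w,p))
E
```

```text
pos [ 0.6156 -0.0517  0.1219] yawy -0.0729 open 0.0555 F [-0.6 -0.5 -0.8] t 14.7
rows 1 xyz mm [-3.15  2.44 26.44] w [-0.     -0.0001 -0.0009] total [-3.2  2.4 26.4] [-0.    -0.    -0.001]
(np.float64(279.3717501444354), np.float64(224.90194801381432))
```

View pics/w8.png

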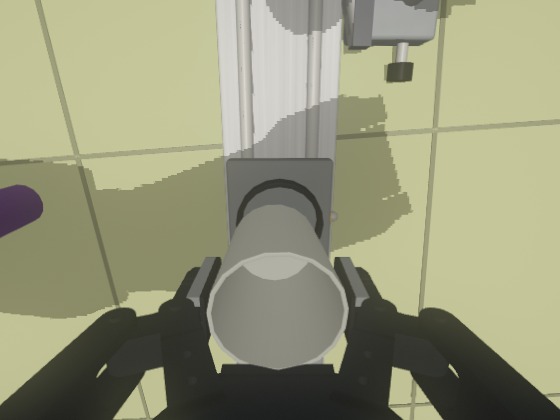

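View pics/s8.png

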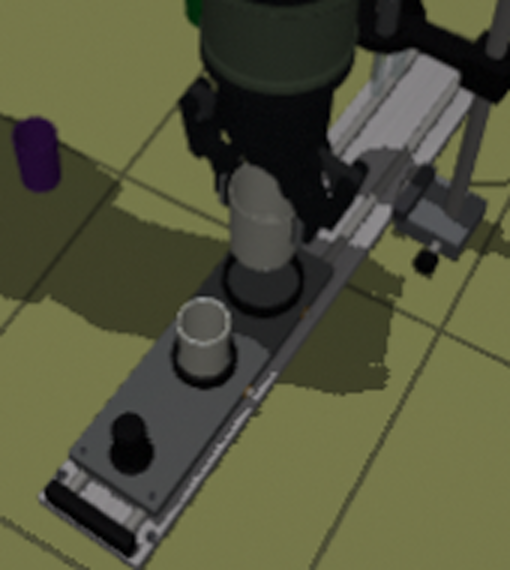

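Request:
{"fn": "servo_tool", "kwargs": {
  "commands": [
    {"x": -0.003, "y": 0.0022, "z": 0.008, "wx": 0, "wy": 0, "wz": 0},
    {"x": 0, "y": 0, "z": 0.009, "wx": 0, "wy": 0, "wz": 0},
    {"x": 0, "y": 0, "z": 0.0, "wx": 0, "wy": 0, "wz": 0},
    {"x": 0, "y": 0, "z": 0, "wx": 0, "wy": 0, "wz": 0}
  ]
}}

```text
time_s: 15.1
ee_pos: [0.6178, -0.0548, 0.1039]
ee_rot: [0.732, 0.681, -0.0, -0.0]
force: [-0.0, 0.5, -0.2]
opening: 0.0552
```

```bash
python3 - <<'E'
from mv import *
from fit import circ
w=viewer.get_image("wrist"); s=viewer.get_image("scene")
plan([.6178,-.0550,.0702],-.072,1)
st=r.get_state(); c=st["ee_pos"]
for im,n,cr,k in((w,"w9",(205,150,355,400),2.3),(s,"s9",(240,200,320,300),6)):
    save(im,n,cr,k)
    o=dict(im); a=im["pixels"].copy(); o["pixels"]=cv2.resize(a,None,fx=4,fy=4)
    for cc,rad,z,col in(([.6178,-.055],.032,.052,(255,0,0)),(c,.025,c[2]-.0302,(0,255,0)),(c,.028,c[2]+.0398,(0,0,255))):
        P=np.array([proj(im,p) for p in circ(cc,rad,z)])*4+1.5
        cv2.polylines(o["pixels"],[P.astype(np.int32)],True,col,1)
    b=o["pixels"][cr[1]*4:cr[3]*4,cr[0]*4:cr[2]*4,::-1]; f=600/b.shape[0]; cv2.imwrite(f"pics/{n}o.png",cv2.resize(b,None,fx=f,fy=f))
E
```

```text
pos [ 0.6182 -0.0548  0.1044] yawy -0.0729 open 0.0552 F [-0.6 -0.2 -0.5] t 15.2
rows 1 xyz mm [-0.27 -0.39 34.17] w [ 0.     -0.0001 -0.0009] total [-0.3 -0.4 34.2] [ 0.    -0.    -0.001]
```

View pics/w9o.png

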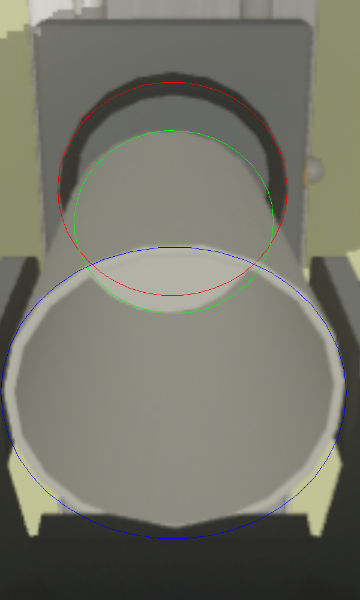

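View pics/s9o.png

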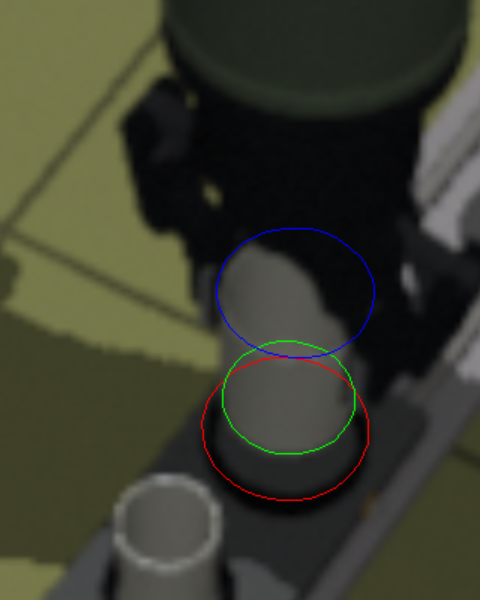

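The overlays agree once the ring's outer wall is allowed for (the red circle is its top edge). Lowering.

Request:
{"fn": "servo_tool", "kwargs": {
  "commands": [
    {"x": 0, "y": -0.0003, "z": 0.01, "wx": 0, "wy": 0, "wz": 0},
    {"x": 0, "y": 0, "z": 0.01, "wx": 0, "wy": 0, "wz": 0},
    {"x": 0, "y": 0, "z": 0.007, "wx": 0, "wy": 0, "wz": 0},
    {"x": 0, "y": 0, "z": 0.003, "wx": 0, "wy": 0, "wz": 0},
    {"x": 0, "y": 0, "z": 0, "wx": 0, "wy": 0, "wz": 0}
  ]
}}

```text
time_s: 15.7
ee_pos: [0.6176, -0.0548, 0.0736]
ee_rot: [0.732, 0.681, -0.0, -0.0]
force: [0.2, 0.5, -0.2]
opening: 0.0553
```

Request:
{"fn": "servo_tool", "kwargs": {
  "commands": [
    {"x": 0, "y": 0, "z": 0.001, "wx": 0, "wy": 0, "wz": 0},
    {"x": 0, "y": 0, "z": 0.001, "wx": 0, "wy": 0, "wz": 0},
    {"x": 0, "y": 0, "z": 0.001, "wx": 0, "wy": 0, "wz": 0},
    {"x": 0, "y": 0, "z": 0, "wx": 0, "wy": 0, "wz": 0}
  ]
}}

```text
time_s: 16.1
ee_pos: [0.618, -0.0549, 0.0715]
ee_rot: [0.732, 0.681, 0.0, 0.0]
force: [-0.8, -0.3, 1.4]
opening: 0.0555
```

Request:
{"fn": "servo_tool", "kwargs": {
  "commands": [
    {"x": 0, "y": 0, "z": 0.0007, "wx": 0, "wy": 0, "wz": 0},
    {"x": 0, "y": 0, "z": 0, "wx": 0, "wy": 0, "wz": 0}
  ]
}}

```text
time_s: 16.3
ee_pos: [0.6181, -0.0548, 0.0713]
ee_rot: [0.732, 0.681, 0.0, 0.0]
force: [-4.4, -0.2, 11.2]
opening: 0.0555
```

Request:
{"fn": "servo_tool", "kwargs": {
  "commands": [
    {"x": 0, "y": 0, "z": 0, "wx": 0, "wy": 0, "wz": 0},
    {"x": 0, "y": 0, "z": 0, "wx": 0, "wy": 0, "wz": 0},
    {"x": 0, "y": 0, "z": 0, "wx": 0, "wy": 0, "wz": 0},
    {"x": 0, "y": 0, "z": 0, "wx": 0, "wy": 0, "wz": 0},
    {"x": 0, "y": 0, "z": 0, "wx": 0, "wy": 0, "wz": 0}
  ],
  "gripper": 100
}}

```text
time_s: 16.8
ee_pos: [0.6179, -0.0549, 0.0705]
ee_rot: [0.732, 0.681, -0.0, -0.0]
force: [0.3, -0.2, -1.0]
opening: 0.0855
```

Request:
{"fn": "servo_tool", "kwargs": {
  "commands": [
    {"x": 0, "y": 0, "z": -0.02, "wx": 0, "wy": 0, "wz": 0},
    {"x": 0, "y": 0, "z": -0.04, "wx": 0, "wy": 0, "wz": 0},
    {"x": -0.01, "y": 0, "z": -0.04, "wx": 0, "wy": 0, "wz": 0},
    {"x": -0.04, "y": 0, "z": -0.02, "wx": 0, "wy": 0, "wz": 0},
    {"x": -0.04, "y": 0, "z": 0, "wx": 0, "wy": 0, "wz": 0},
    {"x": -0.04, "y": 0, "z": 0, "wx": 0, "wy": 0, "wz": 0},
    {"x": -0.04, "y": 0, "z": 0, "wx": 0, "wy": 0, "wz": 0},
    {"x": 0, "y": 0, "z": 0, "wx": 0, "wy": 0, "wz": 0}
  ]
}}

```text
time_s: 17.6
ee_pos: [0.6039, -0.231, 0.1902]
ee_rot: [0.735, 0.678, -0.001, 0.001]
force: [-0.4, 0.9, -1.0]
opening: 0.0853
```

```bash
python3 - <<'E'
from mv import *
w=viewer.get_image("wrist"); save(w,"w10"); s=viewer.get_image("scene");save(s,"s10",(180,160,380,370),2.8); t=viewer.get_image("top"); save(t,"t10",(205,90,420,265),3.5)
k=np.array([.6178,-.055])-.17*np.array([.0715,.9974]); print(k, proj(w,[*k,.085]),proj(w,[*k,.046]))
plan([*k,.2],-.0715,1)
E
```

```text
[ 0.605645 -0.224558] (np.float64(278.1316768908327), np.float64(198.29974639151044)) (np.float64(278.02917679942124), np.float64(186.8270274441482))
pos [ 0.6055 -0.2239  0.1905] yawy -0.073 open 0.0855 F [-0.9  0.5 -1. ] t 17.75
rows 1 xyz mm [-0.62  0.19 -9.5 ] w [-0.0001 -0.0006 -0.0015] total [-0.6  0.2 -9.5] [-0.    -0.001 -0.002]
```

View pics/w10.png

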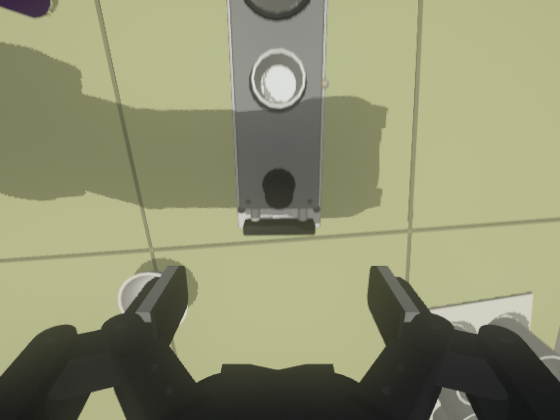

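View pics/s10.png

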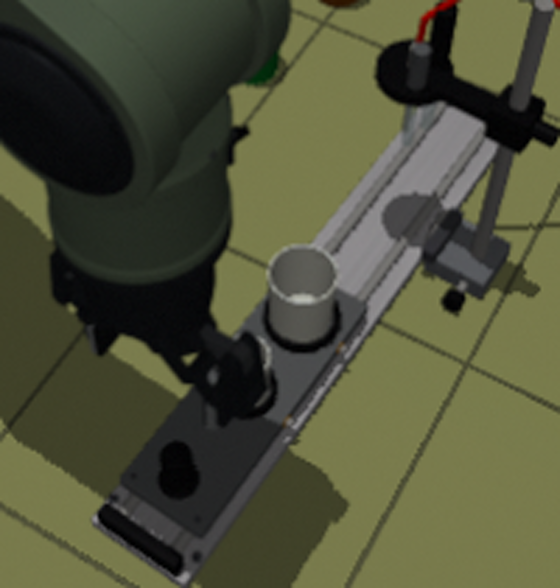

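View pics/t10.png

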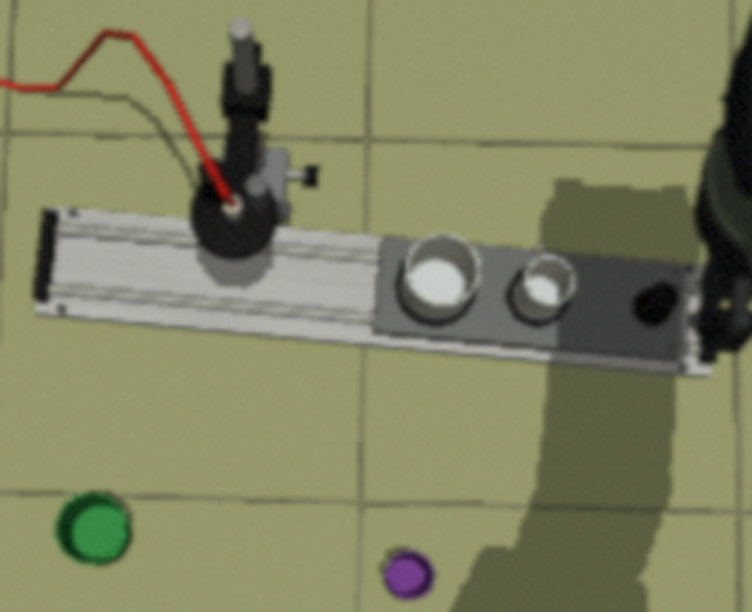

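Request:
{"fn": "servo_tool", "kwargs": {
  "commands": [
    {"x": -0.0006, "y": 0, "z": 0.03, "wx": 0, "wy": 0, "wz": 0},
    {"x": 0, "y": 0, "z": 0.03, "wx": 0, "wy": 0, "wz": 0},
    {"x": 0, "y": 0, "z": 0.03, "wx": 0, "wy": 0, "wz": 0},
    {"x": 0, "y": 0, "z": 0.025, "wx": 0, "wy": 0, "wz": 0},
    {"x": 0, "y": 0, "z": 0.015, "wx": 0, "wy": 0, "wz": 0},
    {"x": 0, "y": 0, "z": 0.006, "wx": 0, "wy": 0, "wz": 0},
    {"x": 0, "y": 0, "z": 0, "wx": 0, "wy": 0, "wz": 0},
    {"x": 0, "y": 0, "z": 0, "wx": 0, "wy": 0, "wz": 0}
  ]
}}

```text
time_s: 18.55
ee_pos: [0.6061, -0.2249, 0.0557]
ee_rot: [0.732, 0.681, 0.0, 0.001]
force: [-0.1, 0.2, -0.3]
opening: 0.0855
```

```bash
python3 - <<'E'
from mv import *
from ringfit import circ
t=viewer.get_image("top")
d=np.array([.0715,.9974]); 
# disc top fit: dark blob
g=t["pixels"].max(2); 
from scipy.optimize import minimize
q=onz(t,271.6,152.9,.213)[:2]; print("disc",q,"travel",(q-[.6178,-.055])@d,"lat",np.cross(d,q-[.6178,-.055]))
plan([.6056,-.2246,.054],-.0715,1)
w=viewer.get_image("wrist"); save(w,"w11")
E
```

```text
disc [0.62214149 0.09744237] travel 0.1523564392797546 lat 0.006569426161640933
pos [ 0.6062 -0.225   0.0558] yawy -0.0729 open 0.0854 F [ 0.3 -0.6 -0.4] t 18.6
rows 1 xyz mm [ 0.4  -0.59  1.85] w [ 0.0016  0.0004 -0.0014] total [ 0.4 -0.6  1.8] [ 0.002  0.    -0.001]<stdin>:8: DeprecationWarning: Arrays of 2-dimensional vectors are deprecated. Use arrays of 3-dimensional vectors instead. (deprecated in NumPy 2.0)
```

View pics/w11.png

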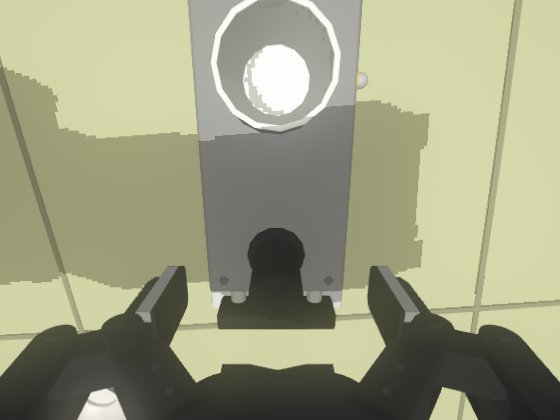

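Knob at (276,255), centred between the pads. Estimated travel is about 152 mm. Closing on it.

Request:
{"fn": "servo_tool", "kwargs": {
  "commands": [
    {"x": 0, "y": 0, "z": 0, "wx": 0, "wy": 0, "wz": 0},
    {"x": 0, "y": 0, "z": 0, "wx": 0, "wy": 0, "wz": 0},
    {"x": 0, "y": 0, "z": 0, "wx": 0, "wy": 0, "wz": 0},
    {"x": 0, "y": 0, "z": 0, "wx": 0, "wy": 0, "wz": 0},
    {"x": 0, "y": 0, "z": 0, "wx": 0, "wy": 0, "wz": 0},
    {"x": 0, "y": 0, "z": 0, "wx": 0, "wy": 0, "wz": 0},
    {"x": 0, "y": 0, "z": 0, "wx": 0, "wy": 0, "wz": 0},
    {"x": 0, "y": 0, "z": 0, "wx": 0, "wy": 0, "wz": 0}
  ],
  "gripper": 10,
  "grip_force": 60
}}

```text
time_s: 19.45
ee_pos: [0.6054, -0.2251, 0.0549]
ee_rot: [0.732, 0.681, -0.0, 0.0]
force: [-1.6, 0.2, 4.8]
opening: 0.0219
```

Request:
{"fn": "servo_tool", "kwargs": {
  "commands": [
    {"x": 0, "y": 0, "z": 0, "wx": 0, "wy": 0, "wz": 0},
    {"x": 0, "y": 0, "z": 0, "wx": 0, "wy": 0, "wz": 0},
    {"x": 0, "y": 0, "z": 0, "wx": 0, "wy": 0, "wz": 0}
  ]
}}

```text
time_s: 19.75
ee_pos: [0.6054, -0.2251, 0.0549]
ee_rot: [0.732, 0.681, -0.0, 0.0]
force: [-1.3, 0.1, 5.8]
opening: 0.0222
```

Request:
{"fn": "servo_tool", "kwargs": {
  "commands": [
    {"x": 0.003, "y": 0, "z": 0, "wx": 0, "wy": 0, "wz": 0},
    {"x": 0.007, "y": 0, "z": 0, "wx": 0, "wy": 0, "wz": 0},
    {"x": 0.01, "y": 0, "z": 0, "wx": 0, "wy": 0, "wz": 0},
    {"x": 0.01, "y": 0, "z": 0, "wx": 0, "wy": 0, "wz": 0},
    {"x": 0.01, "y": 0, "z": 0, "wx": 0, "wy": 0, "wz": 0},
    {"x": 0.01, "y": 0, "z": 0, "wx": 0, "wy": 0, "wz": 0},
    {"x": 0.007, "y": 0, "z": 0, "wx": 0, "wy": 0, "wz": 0},
    {"x": 0.003, "y": 0, "z": 0, "wx": 0, "wy": 0, "wz": 0}
  ]
}}

```text
time_s: 20.55
ee_pos: [0.6097, -0.1644, 0.0549]
ee_rot: [0.732, 0.681, -0.0, -0.0]
force: [-3.3, -1.7, 5.9]
opening: 0.0222
```

```bash
python3 - <<'E'
from mv import *
plan([.6056,-.2246,.054],-.0715,1); print(r.get_state()["wrist_torque"])
s=viewer.get_image("scene");save(s,"s12",(180,160,380,370),2.8)
E
```

```text
pos [ 0.6097 -0.1644  0.0549] yawy -0.0724 open 0.0222 F [-3.3 -1.7  5.9] t 20.55
rows 1 xyz mm [-60.35   0.21   0.87] w [-0.0003  0.     -0.0009] total [-60.4   0.2   0.9] [-0.     0.    -0.001]
[-0.18644173  0.65701522  0.01912321]
```

View pics/s12.png

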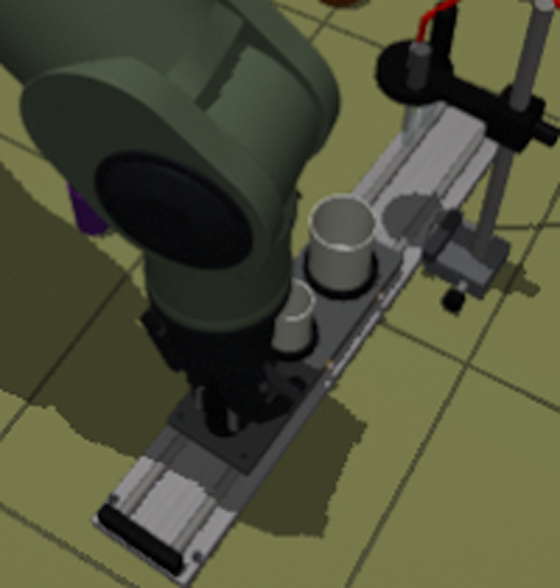

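Request:
{"fn": "servo_tool", "kwargs": {
  "commands": [
    {"x": 0.004, "y": -0.0002, "z": 0, "wx": 0, "wy": 0, "wz": 0},
    {"x": 0.008, "y": 0, "z": 0, "wx": 0, "wy": 0, "wz": 0},
    {"x": 0.01, "y": 0, "z": 0, "wx": 0, "wy": 0, "wz": 0},
    {"x": 0.01, "y": 0, "z": 0, "wx": 0, "wy": 0, "wz": 0},
    {"x": 0.008, "y": 0, "z": 0, "wx": 0, "wy": 0, "wz": 0},
    {"x": 0.006, "y": 0, "z": 0, "wx": 0, "wy": 0, "wz": 0},
    {"x": 0.004, "y": 0, "z": 0, "wx": 0, "wy": 0, "wz": 0},
    {"x": 0.002, "y": 0, "z": 0, "wx": 0, "wy": 0, "wz": 0}
  ]
}}

```text
time_s: 21.4
ee_pos: [0.6134, -0.1129, 0.0549]
ee_rot: [0.732, 0.681, -0.0, 0.0]
force: [-2.5, -1.8, 5.6]
opening: 0.0223
```

Request:
{"fn": "servo_tool", "kwargs": {
  "commands": [
    {"x": 0, "y": 0, "z": 0, "wx": 0, "wy": 0, "wz": 0},
    {"x": 0, "y": 0, "z": 0, "wx": 0, "wy": 0, "wz": 0}
  ]
}}

```text
time_s: 21.6
ee_pos: [0.6134, -0.1128, 0.0549]
ee_rot: [0.732, 0.681, 0.0, -0.0]
force: [-2.2, 0.7, 5.6]
opening: 0.0222
```

```bash
python3 - <<'E'
from mv import *
from ringfit import circ
w=viewer.get_image("wrist");s=viewer.get_image("scene");save(s,"s13",(220,80,420,320),2.4);save(w,"w13")
t=viewer.get_image("top");save(t,"t13",(205,90,420,265),3.5)
E
```

```text
(no output)
```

View pics/s13.png

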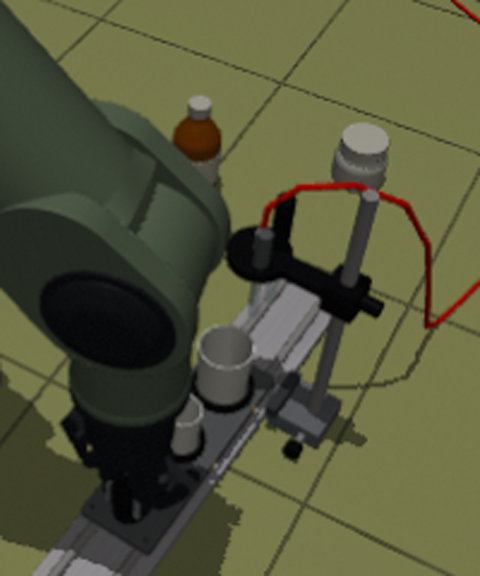

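View pics/w13.png

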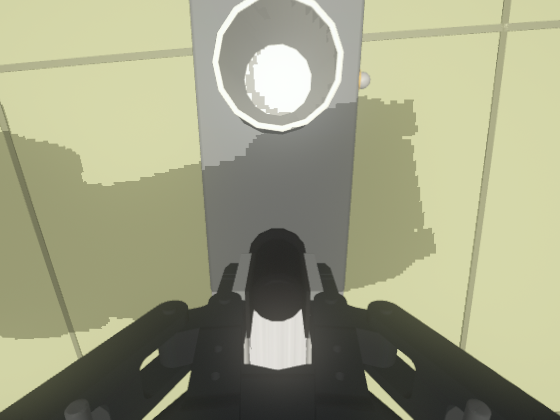

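Request:
{"fn": "servo_tool", "kwargs": {
  "commands": [
    {"x": 0.002, "y": 0, "z": 0, "wx": 0, "wy": 0, "wz": 0},
    {"x": 0.003, "y": 0, "z": 0, "wx": 0, "wy": 0, "wz": 0},
    {"x": 0.003, "y": 0, "z": 0, "wx": 0, "wy": 0, "wz": 0},
    {"x": 0.003, "y": 0, "z": 0, "wx": 0, "wy": 0, "wz": 0}
  ]
}}

```text
time_s: 22.15
ee_pos: [0.6142, -0.1023, 0.0549]
ee_rot: [0.732, 0.681, -0.0, 0.0]
force: [-3.2, -0.9, 6.4]
opening: 0.0221
```

Request:
{"fn": "servo_tool", "kwargs": {
  "commands": [
    {"x": 0.002, "y": 0, "z": 0, "wx": 0, "wy": 0, "wz": 0},
    {"x": 0.002, "y": 0, "z": 0, "wx": 0, "wy": 0, "wz": 0},
    {"x": 0.002, "y": 0, "z": 0, "wx": 0, "wy": 0, "wz": 0}
  ]
}}

```text
time_s: 22.45
ee_pos: [0.6146, -0.0964, 0.0549]
ee_rot: [0.732, 0.681, -0.0, 0.0]
force: [-2.6, -1.7, 6.9]
opening: 0.0223
```

Request:
{"fn": "servo_tool", "kwargs": {
  "commands": [
    {"x": 0.002, "y": 0, "z": 0, "wx": 0, "wy": 0, "wz": 0},
    {"x": 0.002, "y": 0, "z": 0, "wx": 0, "wy": 0, "wz": 0}
  ]
}}

```text
time_s: 22.65
ee_pos: [0.6148, -0.0929, 0.0549]
ee_rot: [0.733, 0.681, -0.0, 0.0]
force: [-3.1, -3.2, 6.5]
opening: 0.022
```

Request:
{"fn": "servo_tool", "kwargs": {
  "commands": [
    {"x": 0.002, "y": 0, "z": 0, "wx": 0, "wy": 0, "wz": 0},
    {"x": 0.002, "y": 0, "z": 0, "wx": 0, "wy": 0, "wz": 0}
  ]
}}

```text
time_s: 22.85
ee_pos: [0.6151, -0.0891, 0.0549]
ee_rot: [0.733, 0.681, -0.0, 0.0]
force: [-3.2, -4.4, 6.4]
opening: 0.0219
```

Force is rising along the ramp (-3.2, then -4.4 N). I'll continue in small steps.

Request:
{"fn": "servo_tool", "kwargs": {
  "commands": [
    {"x": 0.0015, "y": 0, "z": 0, "wx": 0, "wy": 0, "wz": 0},
    {"x": 0.0015, "y": 0, "z": 0, "wx": 0, "wy": 0, "wz": 0}
  ]
}}

```text
time_s: 23.05
ee_pos: [0.6153, -0.0861, 0.0549]
ee_rot: [0.733, 0.681, -0.0, 0.0]
force: [-2.5, -4.7, 6.5]
opening: 0.0222
```

Request:
{"fn": "servo_tool", "kwargs": {
  "commands": [
    {"x": 0.0015, "y": 0, "z": 0, "wx": 0, "wy": 0, "wz": 0},
    {"x": 0.0015, "y": 0, "z": 0, "wx": 0, "wy": 0, "wz": 0}
  ]
}}

```text
time_s: 23.25
ee_pos: [0.6155, -0.0832, 0.0549]
ee_rot: [0.733, 0.681, -0.0, 0.0]
force: [-2.4, -4.5, 6.6]
opening: 0.0221
```

Request:
{"fn": "servo_tool", "kwargs": {
  "commands": [
    {"x": 0.001, "y": 0, "z": 0, "wx": 0, "wy": 0, "wz": 0},
    {"x": 0.001, "y": 0, "z": 0, "wx": 0, "wy": 0, "wz": 0}
  ]
}}

```text
time_s: 23.45
ee_pos: [0.6157, -0.081, 0.0549]
ee_rot: [0.733, 0.681, -0.0, 0.0]
force: [-4.1, -2.3, 6.6]
opening: 0.0222
```

Request:
{"fn": "servo_tool", "kwargs": {
  "commands": [
    {"x": 0.001, "y": 0, "z": 0, "wx": 0, "wy": 0, "wz": 0}
  ]
}}

```text
time_s: 23.55
ee_pos: [0.6157, -0.0796, 0.0549]
ee_rot: [0.733, 0.681, -0.0, 0.0]
force: [-2.6, 2.6, 6.1]
opening: 0.0222
```

Request:
{"fn": "servo_tool", "kwargs": {
  "commands": [
    {"x": 0.001, "y": 0, "z": 0, "wx": 0, "wy": 0, "wz": 0}
  ]
}}

```text
time_s: 23.65
ee_pos: [0.6158, -0.0786, 0.0548]
ee_rot: [0.733, 0.681, -0.0, 0.0]
force: [-2.6, -2.5, 6.3]
opening: 0.0224
```

Request:
{"fn": "servo_tool", "kwargs": {
  "commands": [
    {"x": 0.001, "y": 0, "z": 0, "wx": 0, "wy": 0, "wz": 0}
  ]
}}

```text
time_s: 23.75
ee_pos: [0.6159, -0.0774, 0.0549]
ee_rot: [0.732, 0.681, -0.0, -0.0]
force: [-2.3, 2.1, 6.0]
opening: 0.022
```

Request:
{"fn": "servo_tool", "kwargs": {
  "commands": [
    {"x": 0, "y": 0, "z": 0, "wx": 0, "wy": 0, "wz": 0}
  ]
}}

```text
time_s: 23.85
ee_pos: [0.616, -0.0767, 0.0548]
ee_rot: [0.732, 0.681, 0.0, -0.0]
force: [-3.1, 2.6, 6.1]
opening: 0.0223
```

Request:
{"fn": "servo_tool", "kwargs": {
  "commands": [
    {"x": 0.0005, "y": 0, "z": 0, "wx": 0, "wy": 0, "wz": 0},
    {"x": 0, "y": 0, "z": 0, "wx": 0, "wy": 0, "wz": 0}
  ]
}}

```text
time_s: 24.05
ee_pos: [0.616, -0.0764, 0.0549]
ee_rot: [0.732, 0.681, 0.0, -0.0]
force: [-2.7, 2.3, 6.7]
opening: 0.0223
```

Request:
{"fn": "servo_tool", "kwargs": {
  "commands": [
    {"x": 0.0005, "y": 0, "z": 0, "wx": 0, "wy": 0, "wz": 0},
    {"x": 0, "y": 0, "z": 0, "wx": 0, "wy": 0, "wz": 0}
  ]
}}

```text
time_s: 24.25
ee_pos: [0.616, -0.0757, 0.0548]
ee_rot: [0.732, 0.681, 0.0, -0.0]
force: [-2.7, 3.3, 5.9]
opening: 0.0222
```

Request:
{"fn": "servo_tool", "kwargs": {
  "commands": [
    {"x": 0.0005, "y": 0, "z": 0, "wx": 0, "wy": 0, "wz": 0},
    {"x": 0, "y": 0, "z": 0, "wx": 0, "wy": 0, "wz": 0}
  ]
}}

```text
time_s: 24.45
ee_pos: [0.6161, -0.0753, 0.0549]
ee_rot: [0.732, 0.681, 0.0, -0.0]
force: [-3.9, 1.9, 6.2]
opening: 0.0219
```

Request:
{"fn": "servo_tool", "kwargs": {
  "commands": [
    {"x": 0.0005, "y": 0, "z": 0, "wx": 0, "wy": 0, "wz": 0},
    {"x": 0, "y": 0, "z": 0, "wx": 0, "wy": 0, "wz": 0}
  ]
}}

```text
time_s: 24.65
ee_pos: [0.6161, -0.0746, 0.0549]
ee_rot: [0.732, 0.681, 0.0, -0.0]
force: [-3.1, 4.0, 6.5]
opening: 0.0219
```

Request:
{"fn": "servo_tool", "kwargs": {
  "commands": [
    {"x": 0.0005, "y": 0, "z": 0, "wx": 0, "wy": 0, "wz": 0},
    {"x": 0, "y": 0, "z": 0, "wx": 0, "wy": 0, "wz": 0}
  ]
}}

```text
time_s: 24.85
ee_pos: [0.6162, -0.0734, 0.0549]
ee_rot: [0.732, 0.681, 0.0, -0.001]
force: [-2.8, 7.1, 6.1]
opening: 0.0224
```

Request:
{"fn": "servo_tool", "kwargs": {
  "commands": [
    {"x": 0.0003, "y": 0, "z": 0, "wx": 0, "wy": 0, "wz": 0},
    {"x": 0, "y": 0, "z": 0, "wx": 0, "wy": 0, "wz": 0}
  ]
}}

```text
time_s: 25.05
ee_pos: [0.6162, -0.073, 0.0549]
ee_rot: [0.732, 0.681, 0.001, -0.001]
force: [-4.1, 6.1, 5.6]
opening: 0.0222
```

Request:
{"fn": "servo_tool", "kwargs": {
  "commands": [
    {"x": 0.0005, "y": 0, "z": 0, "wx": 0, "wy": 0, "wz": 0},
    {"x": 0, "y": 0, "z": 0, "wx": 0, "wy": 0, "wz": 0}
  ]
}}

```text
time_s: 25.25
ee_pos: [0.6163, -0.0725, 0.0548]
ee_rot: [0.732, 0.681, 0.001, -0.001]
force: [-2.8, 6.7, 6.0]
opening: 0.0225
```

Request:
{"fn": "servo_tool", "kwargs": {
  "commands": [
    {"x": 0.0005, "y": 0, "z": 0, "wx": 0, "wy": 0, "wz": 0},
    {"x": 0, "y": 0, "z": 0, "wx": 0, "wy": 0, "wz": 0}
  ]
}}

```text
time_s: 25.45
ee_pos: [0.6163, -0.0723, 0.0549]
ee_rot: [0.732, 0.681, 0.0, -0.0]
force: [-3.8, 6.1, 6.1]
opening: 0.0222
```

Request:
{"fn": "servo_tool", "kwargs": {
  "commands": [
    {"x": 0.0005, "y": 0, "z": 0, "wx": 0, "wy": 0, "wz": 0},
    {"x": 0, "y": 0, "z": 0, "wx": 0, "wy": 0, "wz": 0}
  ]
}}

```text
time_s: 25.65
ee_pos: [0.6163, -0.0722, 0.0549]
ee_rot: [0.732, 0.681, 0.0, -0.0]
force: [-3.5, 3.4, 5.7]
opening: 0.0221
```

Position has stopped at -0.0722 and the pull is fading, so the ball is in the notch. I'll bring the command up until the force is about zero.

Request:
{"fn": "servo_tool", "kwargs": {
  "commands": [
    {"x": 0.0004, "y": 0, "z": 0, "wx": 0, "wy": 0, "wz": 0},
    {"x": 0, "y": 0, "z": 0, "wx": 0, "wy": 0, "wz": 0}
  ]
}}

```text
time_s: 25.85
ee_pos: [0.6163, -0.0721, 0.0549]
ee_rot: [0.732, 0.681, 0.0, -0.0]
force: [-3.0, 1.3, 5.8]
opening: 0.0222
```

Request:
{"fn": "servo_tool", "kwargs": {
  "commands": [
    {"x": 0.0003, "y": 0, "z": 0, "wx": 0, "wy": 0, "wz": 0},
    {"x": 0, "y": 0, "z": 0, "wx": 0, "wy": 0, "wz": 0}
  ]
}}

```text
time_s: 26.05
ee_pos: [0.6163, -0.072, 0.0549]
ee_rot: [0.732, 0.681, -0.0, -0.0]
force: [-3.4, 0.6, 6.2]
opening: 0.0224
```

```bash
python3 - <<'E'
from mv import *
f=[]
for n in("scene","top","wrist"):
    im=viewer.get_image(n); save(im,"f_"+n); f.append(r.get_state()["force"])
    if n=="scene": save(im,"f_sc",(250,80,420,280),3)
print(np.round(f,1), r.get_state()["ee_pos"],r.get_state()["joints"])
E
```

```text
[[-3.4  1.4  6. ]
 [-3.   1.1  6.1]
 [-3.6  2.4  7. ]] [ 0.61629299 -0.07201298  0.0548701 ] [ 0.25456749  0.75692337 -0.3490358   1.71966948  0.35997485  0.72889356
 -0.35058461]
```

View pics/f_sc.png

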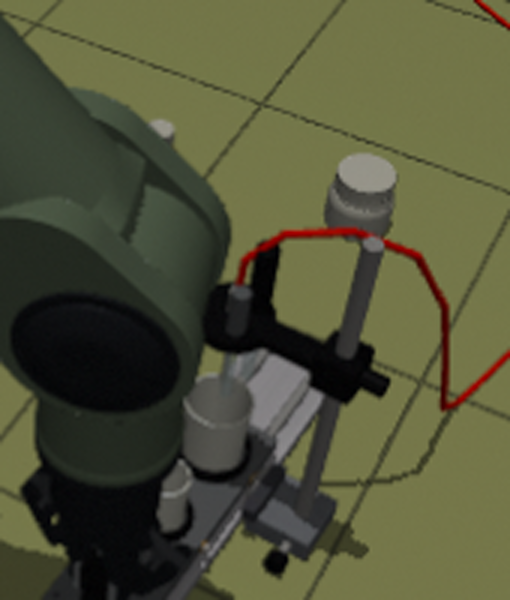

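View pics/f_wrist.png

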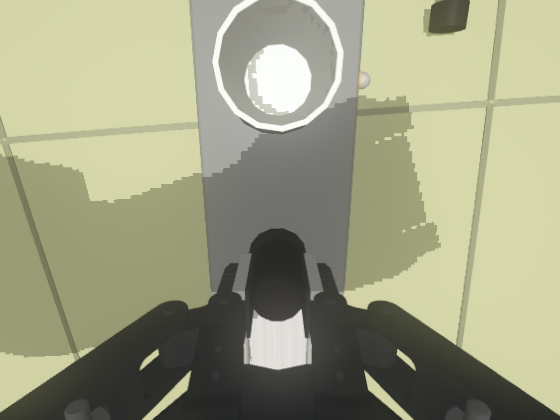

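View pics/f_top.png

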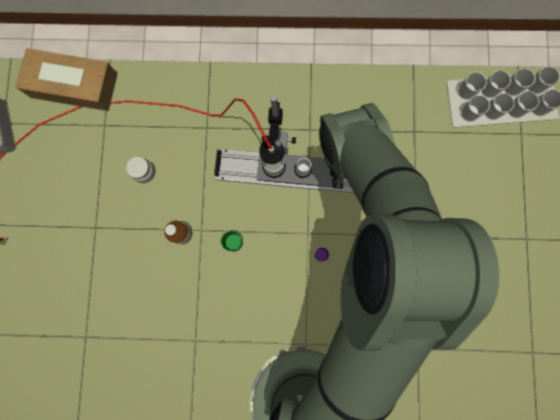

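Request:
{"fn": "servo_tool", "kwargs": {
  "commands": [
    {"x": 0.0003, "y": 0, "z": 0, "wx": 0, "wy": 0, "wz": 0},
    {"x": 0, "y": 0, "z": 0, "wx": 0, "wy": 0, "wz": 0},
    {"x": 0, "y": 0, "z": 0, "wx": 0, "wy": 0, "wz": 0}
  ]
}}

```text
time_s: 26.5
ee_pos: [0.6163, -0.072, 0.0549]
ee_rot: [0.732, 0.681, -0.0, -0.0]
force: [-3.7, -0.7, 6.1]
opening: 0.0224
```

```bash
python3 - <<'E'
from h import *
s=r.get_state(); print(s["force"],s["ee_pos"],s["opening"],s["time_s"]); print(workorder.finish_job())
E
```

```text
[-3.73476457 -0.70401697  6.07441187] [ 0.61629902 -0.07198735  0.05485119] 0.022405575705854726 26.5
the job is handed in; nothing more can be done
None
```

Both white cups are in their recesses, and the slide is at the first click with the wide cup under the dosing tip. The gripper is still holding the knob, and I handed the job in at 26.5 s. `finish_job` gives no verdict.

- **Click:** The push rose to about 4.7 N on the ramp, then the slide pulled forward with up to 7 N. It stopped dead at y = -0.072 while I moved the command on another 1.5 mm or so. The slide travelled 153 mm; the pictures had predicted about 152 mm.
- **Last checks:** The force along the rail was -0.7 N at the end. The last scene and top pictures show the wide cup under the titration head. The narrow cup is still upright in its recess.
- **Left alone:** I did not touch the bottle, the jar, the dish, or the green and purple look-alikes. The dish was behind the arm in the last picture, so its position is not confirmed there.
- **Checks that were off:**
    - Small side forces stayed at the end, about -4 N across the rail and 6 N upwards, from holding the fixed knob.
    - The narrow cup was briefly pressed down with about 20 N when I set it in.
    - The early pull of 2 to 3 N came before the main one at y ≈ -0.074, so exactly where the ball dropped is uncertain by a few millimetres. The final seat was firm.

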